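# Load bit blocks on a studded carrier and lock them down

### The job

Load the bit-block carrier for a job: turn its locking lever a quarter turn to the open stop, swing the hasp strap up off the catch and well back past upright, and press every loose wooden bit block down fully home on a seat of its own, on the studs. Then swing the strap back down flat over the blocks onto the catch and turn the lever all the way across it to the locked stop. Never lift the strap while the lever is still across it, and leave the other things on the board alone.

Things in the scene. Friction and masses are not known exactly. Their poses are not given: they have to be found in the camera images.
- seat_0 (a point): carrier seat nearest the hinge: point on top of the base plate half-way between its 2 steel studs, at x = -22 and +22 mm. Its axes are the carrier's: x along the seat, y along the row towards the hinge, z up. Seats are 50 mm apart along y. Studs 16 mm across, 14 mm high, tapered to 9 mm at the tip. Base plate 12 mm thick on a grey board with its top at z = 0.080 m
- seat_1 (a point): middle seat, like seat_0. At both ends of every seat (x = -44 and +44 mm) a small sprung steel clip, 14 mm high above the plate, rubs on the block's end face, so that a block does not drop home by its own weight: it needs a push down of about 5 to 20 N
- seat_2 (a point): seat nearest the catch and the lever, like seat_0. A fully seated block has its listed point 29 mm above the seat's point. Blocks fit either way round, any block on any seat
- block_0_mid (a point): loose beech bit block 0 of up to 3 alike (may be absent), 0.16 kg: body 80 (x) x 44 (y) x 30 mm high, two blind sockets beneath, 18 mm square, 15.5 mm deep, at x = -22 and +22 mm; on top a grip rib 16 mm thick (x), 36 mm long (y), 28 mm high. The point is the centre, 29 mm above the underside and 29 mm below the rib's top. Starts upright on the board at the robot's right
- block_1_mid (a point): loose beech bit block 1 of up to 3 alike (may be absent), 0.16 kg: body 80 (x) x 44 (y) x 30 mm high, two blind sockets beneath, 18 mm square, 15.5 mm deep, at x = -22 and +22 mm; on top a grip rib 16 mm thick (x), 36 mm long (y), 28 mm high. The point is the centre, 29 mm above the underside and 29 mm below the rib's top. Starts upright on the board at the robot's right
- block_2_mid (a point): loose beech bit block 2 of up to 3 alike (may be absent), 0.16 kg: body 80 (x) x 44 (y) x 30 mm high, two blind sockets beneath, 18 mm square, 15.5 mm deep, at x = -22 and +22 mm; on top a grip rib 16 mm thick (x), 36 mm long (y), 28 mm high. The point is the centre, 29 mm above the underside and 29 mm below the rib's top. Starts upright on the board at the robot's right
- hasp (a joint): angle (rad) of the steel hasp strap: 0 = shut, flat along the row with its end on the catch; grows as the free end swings up and back; 1.57 upright, 2.2 leaning back at its stop. Stiff hinge: stays where left, about 2 N at the grip moves it. Strap 229 x 18 x 4 mm; shut, it lies 27 mm to the -x side of the seats' middle, 2 mm above the bodies of seated blocks, clear of their ribs
- hasp_grip (a point): centre of the black barrel grip at the strap's free end: 16 mm in diameter, 26 mm long, lying along the hinge axis (carrier's x), so that it can turn between two fingers on its ends as the strap swings. 219 mm along the strap from the hinge and 20 mm off the strap's middle plane (above it when shut)
- hasp_hinge (a point): point on the hinge axis in the strap's middle, 46 mm above the board; the axis is level, along the carrier's x; axes as the carrier's. The shut strap points to -y from here. It lies 27 mm to -x, 81 mm to +y and 34 mm above seat_1's point
- lever (a joint): angle (rad) of the cam lever: 0 = open, at its stop, pointing along the carrier's +y, beside the row; 1.571 = locked, at its other stop, pointing along the carrier's +x across the top of the strap. Turns about an upright axis, clockwise from above as it locks; about 2 N at the grip moves it, and it stays where left. Lever and strap do not touch in this model
- lever_grip (a point): middle of the upright round black grip post on the lever's arm: 16 mm in diameter, 34 mm high (17 mm either side of the point), 62 mm from the lever's axis, 74 mm above the board. The arm is 91 mm long and passes 17 mm below the point
- lever_pivot (a point): point on the lever's upright axis at the height of the grip post's middle; axes as the carrier's. It lies 105 mm to -x, 88 mm to -y and 62 mm above seat_1's point. With the lever locked the grip post stands 50 mm to +y of the hasp grip and 16 mm to its -x side
- rule_mid (a point): bystander, loose: tape measure (64 x 96 x 34 mm) on the board; the point is 15 mm above its underside. Not part of the job
- stubby_mid (a point): bystander, loose: stubby screwdriver with orange handle (25 x 79 x 30 mm) on the board; the point is 15 mm above its underside. Not part of the job
- blades_mid (a point): bystander, loose: small card box (72 x 50 x 22 mm) on the board; the point is 15 mm above its underside. Not part of the job

How it is judged:
By the outcome, as a careful person would: the job done as asked, in the order asked, and still so for the second after the job is handed in, with the robot touching nothing.
Of block_0, block_1, block_2 only 2 to 3 are there at a start; the rules pass over those that are not, and their reading is None.
At some moment in a run one of block_0, block_1, block_2 may be knocked a few centimetres aside while the robot is not near it.
Once in a run the grip may slacken for a moment while it holds something.
It also fails if it takes over 208 s, if anything falls off the work surface, if the arm or the gripper's body presses on something with over 40 N, if the wrist force passes 120 N, or if a joint passes its speed limit or range.

### The arm

A 6-joint arm with a two-finger parallel gripper is mounted at the origin on the work surface; the furniture and walls round the work are solid. World frame = base frame: x ahead of the robot, y to its left, z up, the work surface at z = 0. Lengths are in m, angles in rad, forces in N, time in s.
With the tool pointing down it reaches from about 0.275 to 0.975 m from the base axis. Payload 8.4 kg.
Tool frame: the origin (TCP) lies on the mounting face of the last link; the fingertips stand 190 mm ahead of it and the grasp point (between the pads) lies 171 mm ahead of it (bot.grasp_offset is the x of the grasp point in the tool frame, in m); x points along the fingers, z is the direction in which the jaws open and shut, and the axes are right-handed (so a half turn about x gives the same grasp; the last joint's range is limited). The gripper opens to 92 mm and grips with 3 to 60 N. Pads are 20 mm wide; open, the fingers measure 128 mm over their backs; the gripper's body (75 mm by 189 mm) begins 69 mm behind the grasp point.
Start: joints at [1.247, 0.353, 1.633, -0, 1.155, -0.002], TCP at [0.198, 0.593, 0.405] pointing down, gripper open.
Joint ranges: [-2.63, 2.63], [-0.92, 2.1], [0.06, 2.66], [-1.3, 4.44], [0, 2.69], [-3.02, 3.02]. Speed limits (rad/s): [2.22, 2.22, 2.79, 3.14, 3.14, 3.14].

### API

Orientations are given as a rotation vector (axis times angle).
In Python, from station import telemetry, snapshot, bot gives the robot as it stands.
- The arm moves only by the tool move_arm, never from a script. Its argument "plan" is one flat list of numbers, 4 for each row, row after row: the shift along the tool's x, y, z in mm, then the turn about the tool's x in rad. In form: [tx, ty, tz, yaw, tx, ty, tz, yaw, ...]. A call has 1 to 10 rows; each row is the pose to reach, as a shift and turn from the pose commanded when the call began, along the tool's axes at that moment; what a row does not reach only later rows make up. A row lasts 1/10 s, in which the tool goes at most 50 mm and 8.59 degrees, less where a joint would pass 70% of its speed; a pose out of reach is approached as far as the arm can. A call with a gripper value outside its range is refused whole. "grip" is the opening in per cent of the stroke, from 0 (shut) to 100 (fully open), set as the call begins (left out, the last holds). The fingers move at their own pace and stop on an object; "newtons" is the grip in N (left out, the last holds). Time passes only in rows, so rows that repeat a pose let the fingers close. It gives the time, the measured TCP pose, the force and the opening at its end, in the units of the state.
- telemetry.sense(): the state, without advancing time (a new reading comes with each control period).
- snapshot(name): name is "scene" or "top" or "wrist"; returns a dict with "frame" (420x560x3 uint8, blue, green, red), "intrinsics" (3x3 intrinsics, pixels), "origin" and "attitude" of the camera in the world. Camera axes: x right, y down, z forward; pixel columns grow to the right and rows downward; lengths in m; the calibration is good to about 2 mm. A picture is of the moment at which its call begins. There is no depth.
- bot.sign_off(): hands the job in, once; it reports no verdict.
The state is a dict: "t": time; "joint_positions": joint angles; "qvel": joint speeds; "joint_efforts": joint torques, N m; "position": TCP position; "ee_rot": TCP orientation; "wrist_force": force on the tool from outside, world axes, zero at the start; "wrist_torque": the same for the moment, N m; "width": finger opening in m.
Only numpy, scipy, OpenCV 4.12 (cv2) and the standard library are available. Lean on these libraries where they do the work, as an engineer would, in place of code of your own. Each camera call takes 0.05 s, during which the arm holds its last target.

## Working session

There is one attempt and no reset: what is moved stays moved. The work goes in short steps, Python scripts to look and compute and a tool call to move; the robot and the scene stay as the last step left them, time stands still between calls to the robot, and variables do not carry over. Pictures are saved under pics/ and viewed, and the job is handed in when it is done.

Besides the shell and the picture viewer there is one more tool, called after "Request:" by a JSON object that holds its "method" and its "body". move_arm: Moves the arm, as the interface text tells. Its arguments: {"type":"object","properties":{"plan":{"type":"array"},"grip":{"type":"number"},"newtons":{"type":"number"}},"required":["plan"]}

```bash
ls; mkdir -p pics
python3 - <<'E'
from station import telemetry, snapshot, bot
import cv2, numpy as np
s=telemetry.sense(); print(s)
print([a for a in dir(bot) if a[0]!='_'], bot.grasp_offset)
for n in ['scene','top','wrist']:
    d=snapshot(n); cv2.imwrite(f'pics/{n}0.png',d['frame']); print(n,d['intrinsics'],d['origin'],d['attitude'])
E
```

```text
pics
{'t': 0.0, 'joint_positions': array([ 1.24660342e+00,  3.53617826e-01,  1.63410869e+00, -5.46636087e-06,
        1.15523135e+00, -2.38046790e-03]), 'qvel': array([ 1.01061597e-03, -7.15680723e-05, -9.93697422e-04, -1.52375668e-03,
        1.54737621e-03, -7.86574379e-04]), 'joint_efforts': array([ 3.35603174e-03, -5.93841290e+01, -3.34214044e+01,  6.99748588e-02,
        2.33137870e-02, -9.99533222e-05]), 'position': array([0.19759401, 0.59269746, 0.40399336]), 'ee_rot': array([-0.96976862,  1.34556424,  0.96844322]), 'wrist_force': array([ 0.71388584, -0.91914687,  0.45688555]), 'wrist_torque': array([-0.04106062, -0.0043521 ,  0.01653773]), 'width': 0.09195946826666451}
['PlanningError', 'grasp_offset', 'sign_off'] 0.1714
scene [[419.62162521   0.         282.51082447]
 [  0.         419.62162521 210.66537541]
 [  0.           0.           1.        ]] [ 0.12431476 -0.20511019  0.97537472] [-2.22454088  1.56015882 -0.38334611]
top [[400.90250906   0.         286.9604213 ]
 [  0.         400.90250906 213.87509144]
 [  0.           0.           1.        ]] [ 0.45794754 -0.0489978   1.18685414] [-2.16971787  2.22180318 -0.08075646]
wrist [[364.16835439   0.         280.7701245 ]
 [  0.         364.16835439 210.57201532]
 [  0.           0.           1.        ]] [0.1182592  0.61991736 0.38449532] [2.33999645 1.68520701 0.25586809]
```

View pics/top0.png

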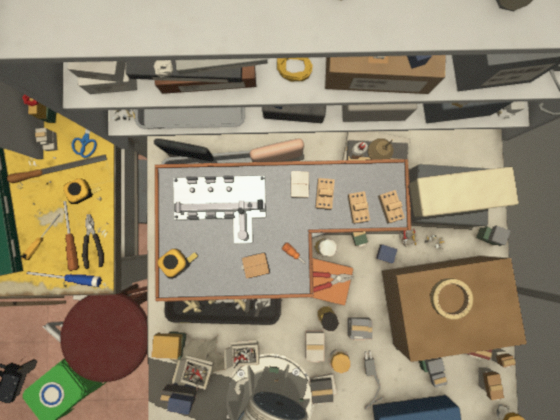

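View pics/scene0.png

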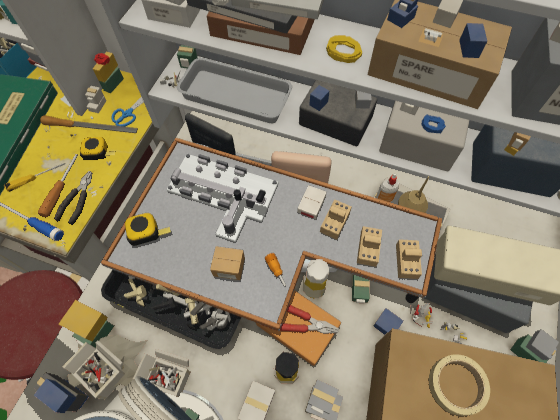

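View pics/wrist0.png

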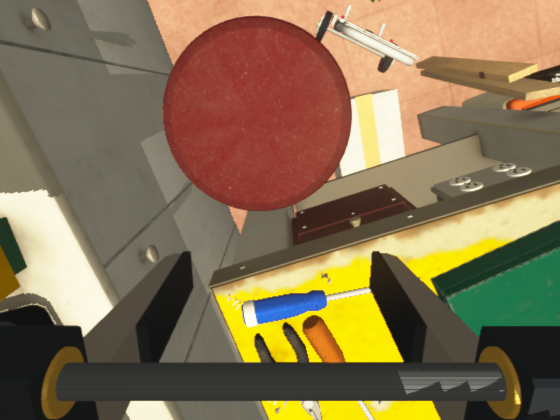

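```bash
cat > h.py <<'E'
from station import telemetry, snapshot, bot
import cv2, numpy as np
from scipy.spatial.transform import Rotation as R
def cam(n,save=None):
    d=snapshot(n)
    if save: cv2.imwrite('pics/'+save,d['frame'])
    d['R']=R.from_rotvec(d['attitude']).as_matrix(); return d
def ray(d,u,v):
    K=d['intrinsics']; r=d['R']@np.linalg.solve(K,np.array([u,v,1.])); return np.array(d['origin']),r/np.linalg.norm(r)
def onz(d,u,v,z):
    o,r=ray(d,u,v); return o+r*(z-o[2])/r[2]
def proj(d,p):
    q=d['R'].T@(np.asarray(p)-d['origin']); q=d['intrinsics']@q; return q[:2]/q[2]
def tri(*obs):
    A=np.zeros((3,3));b=np.zeros(3)
    for d,u,v in obs:
        o,r=ray(d,u,v); P=np.eye(3)-np.outer(r,r); A+=P;b+=P@o
    return np.linalg.solve(A,b)
def tool():
    s=telemetry.sense(); T=R.from_rotvec(s['ee_rot']).as_matrix(); return s,T,s['position']+T[:,0]*bot.grasp_offset
def zoom(d,u0,v0,u1,v1,k,name):
    f=cv2.resize(d['frame'][v0:v1,u0:u1],None,fx=k,fy=k,interpolation=cv2.INTER_CUBIC); cv2.imwrite('pics/'+name,f)
E
python3 - <<'E'
from h import *
d=cam('top'); zoom(d,150,150,280,300,4,'tz.png'); zoom(d,280,150,415,240,5,'tz2.png')
e=cam('scene'); zoom(e,150,140,300,250,5,'sz.png')
for p in [(177,179),(265,177),(263,216),(176,216)]: print(onz(d,*p,0.092))
s,T,g=tool(); print(T,g)
E
```

```text
[0.62811656 0.23628289 0.092     ]
[ 0.62825686 -0.00498766  0.092     ]
[0.52097729 0.00269777 0.092     ]
[0.52653256 0.23973366 0.092     ]
[[-2.29779719e-04 -9.48651458e-01  3.16323186e-01]
 [-6.00477371e-04  3.16323268e-01  9.48651269e-01]
 [-9.99999793e-01  2.80359072e-05 -6.42328405e-04]] [0.19763168 0.59271461 0.23295299]
```

View pics/tz.png

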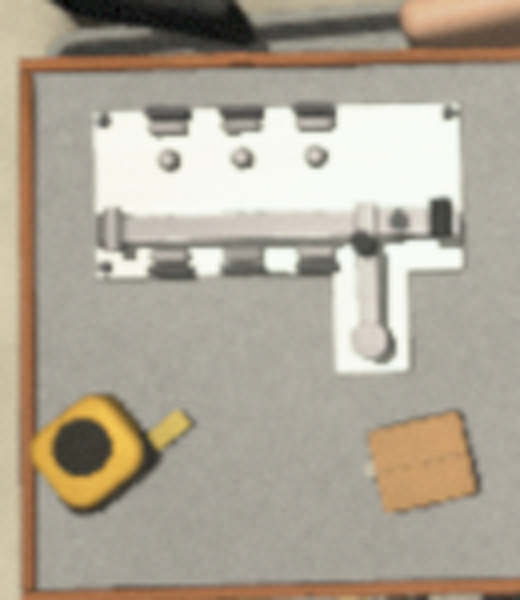

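View pics/tz2.png

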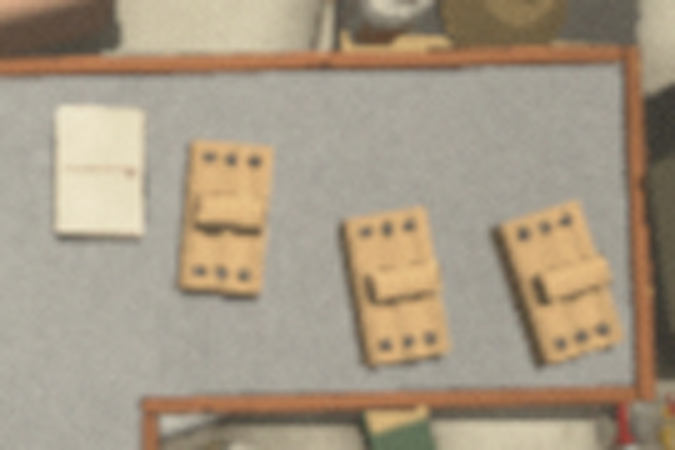

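View pics/sz.png

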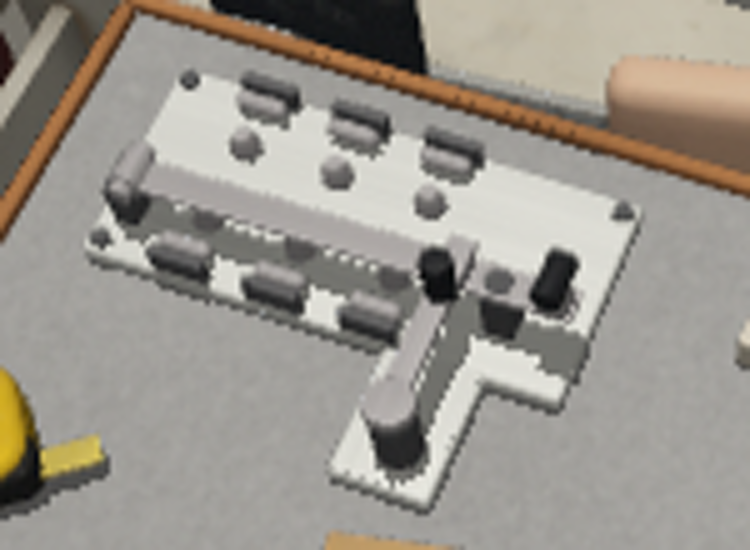

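Run:
```python
from h import *
d=cam('top'); e=cam('scene')
S=[onz(d,150+a/4,150+b/4,0.106) for a,b in [(169,160),(242,158),(316,157)]]; print('studs top',S)
S=[onz(e,150+a/5,140+b/5,0.106) for a,b in [(246,140),(337,168),(430,198)]]; print('studs scene',S)
print('lever post top', onz(d,150+363/4,150+242/4,0.171), onz(e,150+437/5,140+255/5,0.171))
print('pivot', onz(d,150+371/4,150+338/4,0.15),onz(e,150+390/5,140+395/5,0.15))
print('haspgrip', onz(d,150+440/4,150+218/4,0.146+.004),onz(e,150+556/5,140+272/5,0.15))
for n,a,b in [('b0',226,218),('b1',395,285),('b2',562,280)]:
  print(n, onz(d,280+a/5,150+b/5,0.1))
```

```text
studs top [array([0.59505474, 0.19174855, 0.106     ]), array([0.59529744, 0.14249735, 0.106     ]), array([0.59484445, 0.09252267, 0.106     ])]
studs scene [array([0.59680443, 0.18814845, 0.106     ]), array([0.5970667 , 0.13900428, 0.106     ]), array([0.59659762, 0.08922743, 0.106     ])]
lever post top [0.53172339 0.05507971 0.171     ] [0.53484296 0.05267093 0.171     ]
pivot [0.47106622 0.05313224 0.15      ] [0.47257216 0.05111849 0.15      ]
haspgrip [0.54768295 0.00712304 0.15      ] [0.55566936 0.00508562 0.15      ]
b0 [ 0.5777307  -0.16844718  0.1       ]
b1 [ 0.53894826 -0.25952619  0.1       ]
b2 [ 0.53956665 -0.35089528  0.1       ]
```

Request:
{"method": "move_arm", "body": {"plan": [-1,-35,-28,0.09,-2,-70,-56,0.18,-3,-105,-84,0.27,-4,-140,-112,0.36,-5,-175,-140,0.45,-6,-210,-168,0.54,-7,-245,-196,0.63,-8,-280,-224,0.72,-9,-315,-252,0.81,-10,-350,-280,0.9], "grip": 50}}

```text
t: 1.35
position: [0.4418, 0.2149, 0.415]
ee_rot: [-0.271, 1.553, 0.271]
wrist_force: [0.6, 0.7, -0.3]
width: 0.0462
```

```bash
cat >> h.py <<'E'
def goto(p,ang=0.0,grasp=True,n=0):
    """shift in tool axes (mm) + yaw to bring grasp point to p with tool z at world angle ang; uses measured pose"""
    s,T,g=tool(); d=T.T@(np.asarray(p)-(g if grasp else s['position']))*1000
    a=np.arctan2(T[1,2],T[0,2]); y=-(ang-a); y=(y+np.pi)%(2*np.pi)-np.pi
    print('grasp',g.round(4),'ang',round(a,3),'F',np.round(s['wrist_force'],1),'w',round(s['width']*1000,1),'t',round(s['t'],2),'down',T[:,0].round(3),'j6',round(s['joint_positions'][5],2))
    print('->',d.round(1),round(y,3))
E
python3 -c "
from h import *
goto((0.55,0.05,0.25))"
```

```text
grasp [0.4419 0.215  0.2436] ang 0.345 F [ 0.6  0.7 -0.3] w 46.2 t 1.35 down [ 0.001  0.    -1.   ] j6 0.1
-> [  -6.4 -191.8   45.8] 0.345
```

Request:
{"method": "move_arm", "body": {"plan": [-1,-38,9,0.08,-2,-77,18,0.16,-4,-115,28,0.24,-5,-154,37,0.32,-6,-192,46,0.345,-6,-192,46,0.345,-6,-192,46,0.345]}}

```text
t: 2.05
position: [0.5501, 0.0513, 0.4205]
ee_rot: [-0.002, 1.571, 0.002]
wrist_force: [-0.4, 0.3, -0.4]
width: 0.0461
```

Run:
```python
from h import *
goto((0.55,0.05,0.25))
w=cam('wrist','w1.png'); print(w['origin'],w['R'])
```

```text
grasp [0.55   0.0514 0.2491] ang 0.002 F [-0.4  0.3 -0.4] w 46.1 t 2.05 down [-0.001  0.    -1.   ] j6 0.09
-> [-0.9 -1.4  0. ] 0.002
[0.55111812 0.13665654 0.40091842] [[ 9.99998633e-01  1.63400724e-03 -2.54238787e-04]
 [ 1.48353788e-03 -9.54374053e-01 -2.98610056e-01]
 [-7.30569895e-04  2.98609270e-01 -9.54375173e-01]]
```

View pics/w1.png

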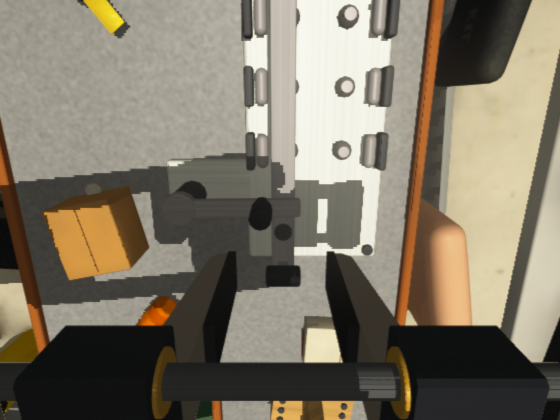

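Run:
```python
from h import *
w=cam('wrist'); zoom(w,230,0,400,290,2.06*1,'w1a.png'); zoom(w,150,160,330,300,4,'w1b.png')
for p in [(349,12),(345.5,85),(343,149)]: print(onz(w,*p,0.106))
```

```text
[0.59962023 0.19607105 0.106     ]
[0.59987579 0.14603114 0.106     ]
[0.6005829  0.09725851 0.106     ]
```

View pics/w1b.png

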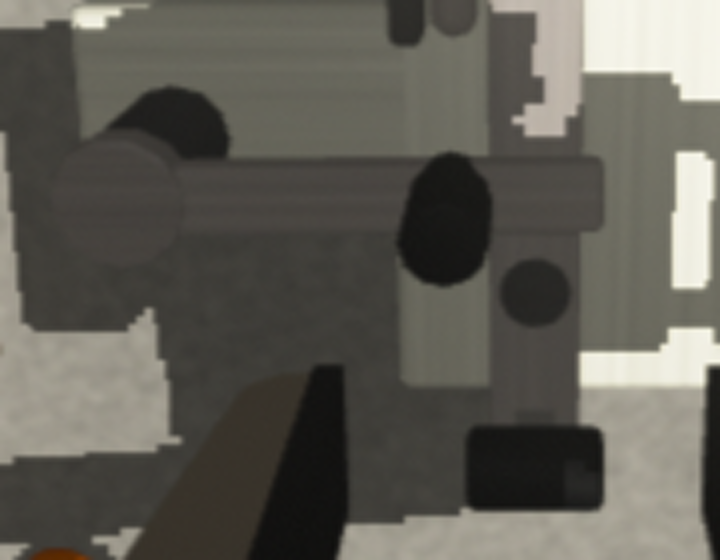

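View pics/w1a.png

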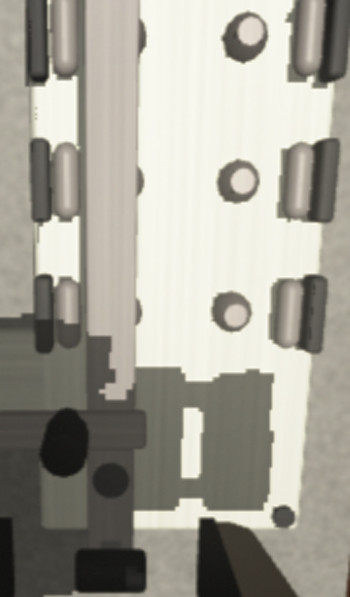

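Run:
```python
from h import *
w=cam('wrist')
for p in [(351.4,14.6),(348,87.4),(344.6,153.4)]: print(onz(w,*p,0.106))
print('post',onz(w,260.5,219,0.171)); print('hasp',onz(w,283.7,277,0.148)); print('pivot',onz(w,150+117/4,160+203/4,0.142),onz(w,150+117/4,160+203/4,0.137))
print('catch stud/strap end x', onz(w,150+490/4,160+330/4,0.128),onz(w,150+580/4,160+330/4,0.128))
```

```text
[0.60117806 0.19489212 0.106     ]
[0.60165376 0.14479089 0.106     ]
[0.60187719 0.09420613 0.106     ]
post [0.5369137  0.05994384 0.171     ]
hasp [0.5528694  0.00496796 0.148     ]
pivot [0.47473583 0.05637471 0.142     ] [0.47327638 0.05480206 0.137     ]
catch stud/strap end x [0.5438373  0.02538728 0.128     ] [0.56200757 0.02546006 0.128     ]
```

Run:
```python
from h import *
w=cam('wrist'); s,T,g=tool(); print(g)
for z in (0.23,):
  print(onz(w,236,251.5,z),onz(w,326.8,251.5,z))
print(proj(w,[g[0],g[1]+.01,.23]))
```

```text
[0.54938855 0.05290562 0.24927537]
[0.52759942 0.06257943 0.23      ] [0.57391947 0.06278942 0.23      ]
[278.7099375  251.08936754]
```

Request:
{"method": "move_arm", "body": {"plan": [20,1,-5,0,40,2,-10,0,55,3,-15,0,65,4,-15,0,65,4,-15,0]}}

```text
t: 2.75
position: [0.5345, 0.0566, 0.3547]
ee_rot: [-0.004, 1.573, 0.004]
wrist_force: [-0.1, 0.5, 0.1]
width: 0.0459
```

Run:
```python
from h import *
goto((0.5345,0.056,0.162))
w=cam('wrist','w2.png')
```

```text
grasp [0.5342 0.0565 0.1833] ang 0.005 F [-0.1  0.5  0.1] w 45.9 t 2.75 down [-0.002 -0.    -1.   ] j6 0.1
-> [21.3 -0.5  0.3] 0.005
```

View pics/w2.png

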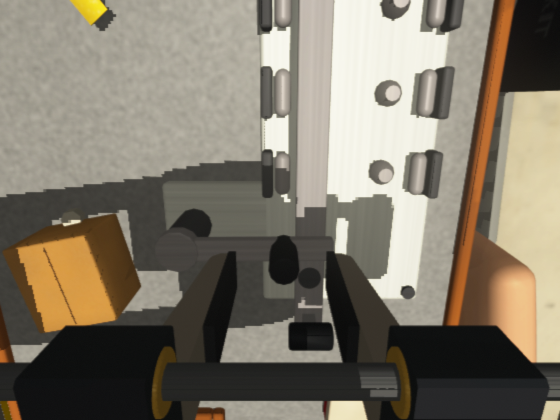

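Request:
{"method": "move_arm", "body": {"plan": [10,0,0,0,21,0,0,0,21,0,0,0]}}

```text
t: 3.1
position: [0.5346, 0.0558, 0.3332]
ee_rot: [-0.003, 1.573, 0.003]
wrist_force: [-1.1, -0.2, -0.5]
width: 0.0461
```

Request:
{"method": "move_arm", "body": {"plan": [0,0,0,0,0,0,0,0,0,0,0,0,0,0,0,0,0,0,0,0,0,0,0,0], "grip": 0, "newtons": 15}}

```text
t: 3.7
position: [0.5353, 0.0558, 0.335]
ee_rot: [-0.003, 1.57, 0.003]
wrist_force: [1.5, -1.0, 0.6]
width: 0.0156
```

Run:
```python
from h import *
goto((0.5345,0.056,0.162))
w=cam('wrist','w3.png')
```

```text
grasp [0.5354 0.0558 0.1636] ang 0.004 F [ 1.5 -1.   0.6] w 15.6 t 3.7 down [ 0.001  0.    -1.   ] j6 0.1
-> [ 1.6  0.2 -0.9] 0.004
```

View pics/w3.png

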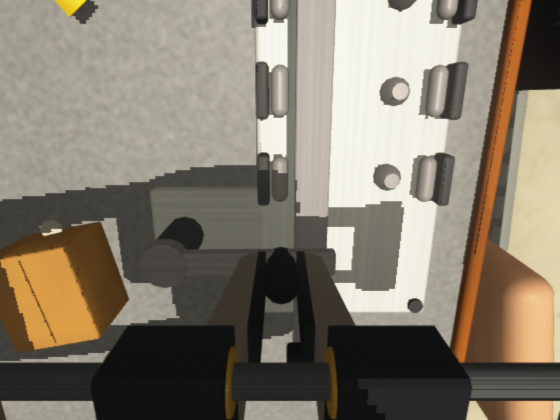

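Request:
{"method": "move_arm", "body": {"plan": [0,6.2,-0.3,-0.1,0,12.3,-1.2,-0.2,0,18.3,-2.8,-0.3,0,24.1,-4.9,-0.4,0,29.7,-7.6,-0.5,0,35,-10.8,-0.6,0,39.9,-14.6,-0.7,0,44.5,-18.8,-0.8,0,44.5,-18.8,-0.8]}}

```text
t: 4.65
position: [0.5159, 0.1007, 0.3349]
ee_rot: [-0.63, 1.477, 0.63]
wrist_force: [0.2, 0.8, 1.4]
width: 0.0155
```

Run:
```python
from h import *
goto((0.4735+.062*np.cos(.8),0.0558+.062*np.sin(.8),0.162),.8)
w=cam('wrist','w4.png')
```

```text
grasp [0.5159 0.1008 0.1635] ang 0.806 F [0.2 0.8 1.4] w 15.5 t 4.65 down [ 0.  0. -1.] j6 -0.62
-> [ 1.5 -0.9  0.1] 0.006
```

View pics/w4.png

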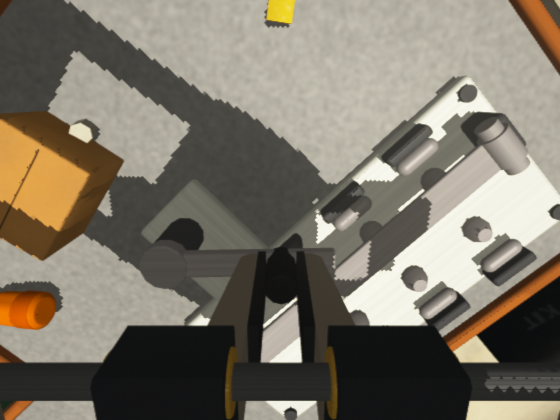

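Lever follows (its arm lies at the fingers). Continue to the open stop.

Request:
{"method": "move_arm", "body": {"plan": [0,6.2,-0.3,-0.1,0,12.3,-1.2,-0.2,0,18.3,-2.8,-0.3,0,24.1,-4.9,-0.4,0,29.7,-7.6,-0.5,0,35,-10.8,-0.6,0,39.9,-14.6,-0.7,0,46,-18.8,-0.77,0,47,-19,-0.77,0,47,-19,-0.77]}}

```text
t: 5.7
position: [0.4699, 0.1185, 0.335]
ee_rot: [-1.211, 1.208, 1.207]
wrist_force: [2.9, -3.6, 0.1]
width: 0.0175
```

Run:
```python
from h import *
goto((0.4735,0.0558+.062,0.22),1.571)
w=cam('wrist','w5.png')
```

```text
grasp [0.4703 0.1183 0.1636] ang 1.571 F [ 2.9 -3.6  0.1] w 17.5 t 5.7 down [ 0.002 -0.001 -1.   ] j6 -1.33
-> [-56.4  -3.4  -0.6] 0.0
```

View pics/w5.png

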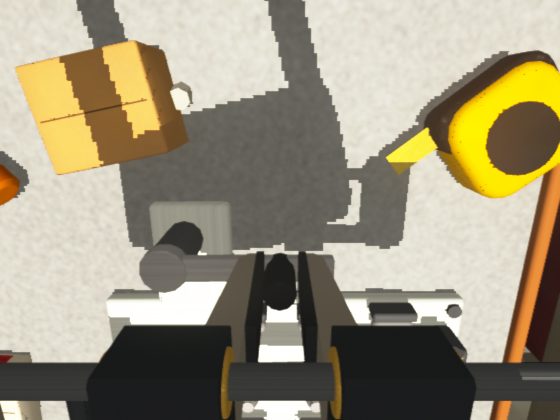

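Request:
{"method": "move_arm", "body": {"plan": [0,0,0,0,0,0,0,0,0,0,0,0,-15,0,0,0,-30,0,0,0,-60,0,0,0,-60,0,0,0], "grip": 50}}

```text
t: 6.45
position: [0.47, 0.1195, 0.3977]
ee_rot: [-1.212, 1.203, 1.208]
wrist_force: [-0.3, -0.4, 0.0]
width: 0.0461
```

Run:
```python
from h import *
goto((0.551,0.006,0.20),0)
```

```text
grasp [0.4708 0.1198 0.2263] ang 1.574 F [-0.3 -0.4  0. ] w 46.1 t 6.45 down [ 0.005  0.001 -1.   ] j6 -1.33
-> [  26.6  -79.8 -114. ] 1.574
```

Request:
{"method": "move_arm", "body": {"plan": [0,-8,-11,0.15,0,-16,-23,0.3,0,-24,-34,0.45,0,-32,-46,0.6,0,-40,-57,0.75,0,-48,-68,0.9,0,-56,-80,1.05,5,-64,-91,1.2,10,-72,-103,1.35,15,-80,-114,1.5]}}

```text
t: 7.45
position: [0.5494, 0.005, 0.3787]
ee_rot: [-0.053, 1.571, 0.053]
wrist_force: [0.2, -0.6, -0.6]
width: 0.046
```

Request:
{"method": "move_arm", "body": {"plan": [5,0,0,0.074,10,0,0,0.074,10,0,0,0.074]}}

```text
t: 7.75
position: [0.5488, 0.0055, 0.3684]
ee_rot: [-0.002, 1.573, 0.002]
wrist_force: [-0.8, 0.3, 0.1]
width: 0.0462
```

Run:
```python
from h import *
goto((0.551,0.006,0.148),0)
w=cam('wrist','w6.png');
```

```text
grasp [0.5485 0.0056 0.197 ] ang 0.002 F [-0.8  0.3  0.1] w 46.2 t 7.75 down [-0.002  0.    -1.   ] j6 0.01
-> [49.   0.4  2.6] 0.002
```

View pics/w6.png

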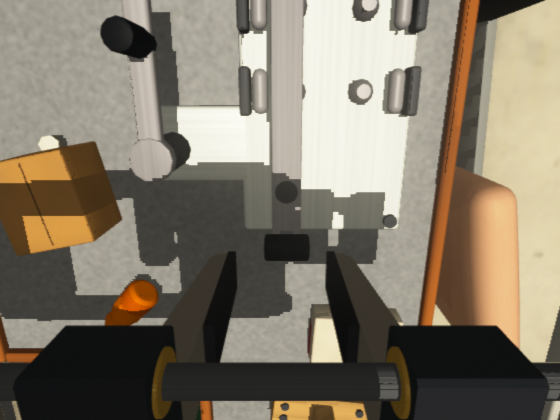

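Run:
```python
from h import *
w=cam('wrist'); zoom(w,220,140,350,260,5,'w6z.png')
print(onz(w,287,247,.150),onz(w,360,90,.106),onz(w,369,5,.106))
goto((0.551,0.006,0.148),0)
```

```text
[0.55352708 0.00591973 0.15      ] [0.5999097  0.09499604 0.106     ] [0.60207598 0.14301842 0.106     ]
grasp [0.549  0.0057 0.198 ] ang 0.002 F [-0.1 -1.  -0.4] w 46.4 t 7.85 down [-0.001  0.    -1.   ] j6 0.01
-> [50.   0.3  2. ] 0.002
```

View pics/w6z.png

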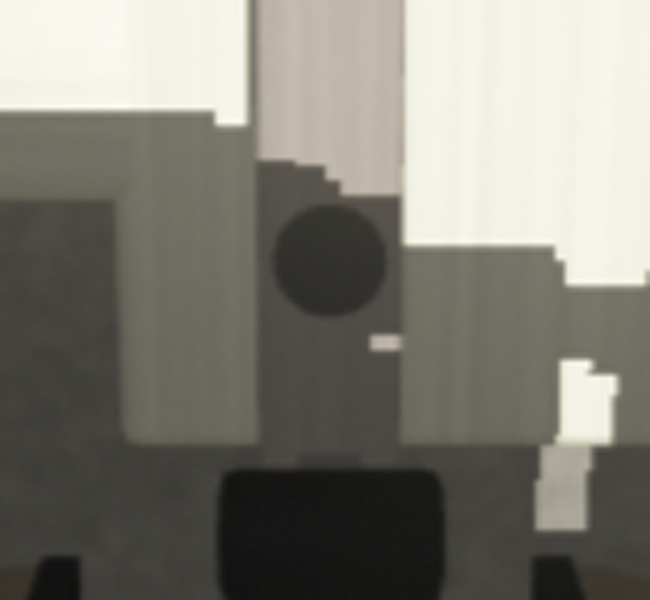

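Request:
{"method": "move_arm", "body": {"plan": [15,0,1,0,30,0,2,0,42,0,2.5,0,49,0,2.5,0,49,0,2.5,0,49,0,2.5,0]}}

```text
t: 8.45
position: [0.552, 0.0055, 0.3209]
ee_rot: [-0.0, 1.571, 0.0]
wrist_force: [0.5, 0.2, -0.6]
width: 0.046
```

Request:
{"method": "move_arm", "body": {"plan": [0,0,0,0,0,0,0,0,0,0,0,0,0,0,0,0,0,0,0,0], "grip": 0, "newtons": 15}}

```text
t: 8.95
position: [0.5517, 0.0054, 0.3207]
ee_rot: [-0.0, 1.571, -0.0]
wrist_force: [-1.6, -0.1, -0.7]
width: 0.0258
```

Run:
```python
from h import *
goto((0.551,0.006,0.148),0)
w=cam('wrist','w7.png'); 
H=np.array([.225,.126])
def g(t): return H+.219*np.array([-np.cos(t),np.sin(t)])+.02*np.array([np.sin(t),np.cos(t)])
for k in range(1,22):
  t=.1*k; q=g(t)-g(0); print(round(t,2),(q*1000).round(0), end=' | ')
```

```text
grasp [0.5517 0.0054 0.1493] ang -0.0 F [-1.6 -0.1 -0.7] w 25.8 t 8.95 down [-0. -0. -1.] j6 0.01
-> [ 1.3  0.6 -0.7] -0.0
0.1 [ 3. 22.] | 0.2 [ 8. 43.] | 0.3 [16. 64.] | 0.4 [25. 84.] | 0.5 [ 36. 103.] | 0.6 [ 50. 120.] | 0.7 [ 64. 136.] | 0.8 [ 81. 151.] | 0.9 [ 99. 164.] | 1.0 [118. 175.] | 1.1 [137. 184.] | 1.2 [158. 191.] | 1.3 [180. 196.] | 1.4 [201. 199.] | 1.5 [223. 200.] | 1.6 [245. 198.] | 1.7 [267. 195.] | 1.8 [288. 189.] | 1.9 [309. 181.] | 2.0 [328. 171.] | 2.1 [347. 159.] |
```

View pics/w7.png

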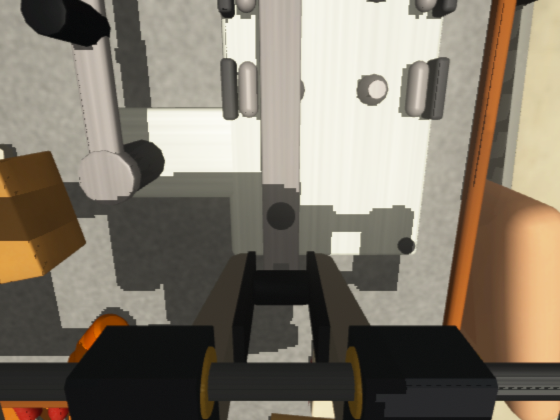

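Request:
{"method": "move_arm", "body": {"plan": [-22,3,0,0,-43,8,0,0,-64,16,0,0,-84,25,0,0,-103,36,0,0,-120,50,0,0,-136,64,-0.5,0,-151,81,-0.5,0,-164,99,-0.5,0,-175,118,-0.5,0], "newtons": 20}}

```text
t: 10.0
position: [0.5513, 0.1243, 0.4954]
ee_rot: [0.0, 1.571, 0.0]
wrist_force: [3.4, 3.2, -12.1]
width: 0.0256
```

Run:
```python
from h import *
goto((0.551,0.0054+.328,0.1493+.171),0)
w=cam('wrist','w8.png');
```

```text
grasp [0.5512 0.1244 0.324 ] ang -0.0 F [  3.4   3.2 -12.1] w 25.6 t 10.0 down [-0.  0. -1.] j6 0.22
-> [ 3.80e+00  2.09e+02 -2.00e-01] -0.0
```

View pics/w8.png

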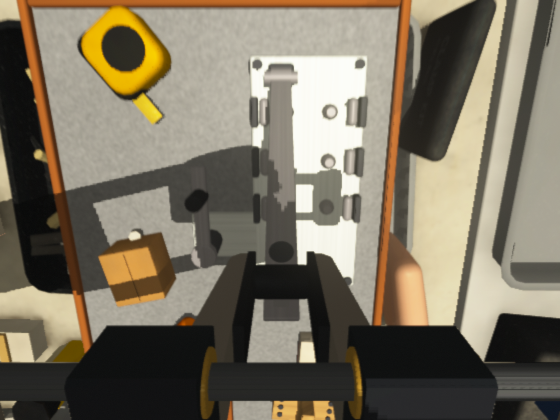

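Request:
{"method": "move_arm", "body": {"plan": [-7,20,0,0,-14,41,0,0,-19,63,0,0,-22,83,0,0,-23,104,-0.5,0,-21,126,-0.5,0,-18,147,-1,0,-12,168,-1,0,-4,189,-1,0,5,208,-1,0]}}

```text
t: 11.05
position: [0.5505, 0.3326, 0.4903]
ee_rot: [-0.0, 1.57, -0.0]
wrist_force: [1.7, -3.7, -2.4]
width: 0.0258
```

Run:
```python
from h import *
goto((0.551,0.0054+.338,0.1493+.165),0)
w=cam('wrist','w9.png'); w=cam('top','t9.png'); w=cam('scene','s9.png')
```

```text
grasp [0.5506 0.3326 0.3189] ang 0.0 F [ 1.7 -3.7 -2.4] w 25.8 t 11.05 down [ 0.001 -0.    -1.   ] j6 0.54
-> [ 4.6 10.8  0.4] 0.0
```

View pics/w9.png

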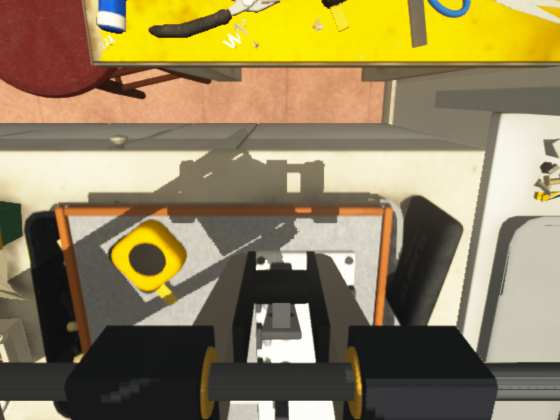

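View pics/s9.png

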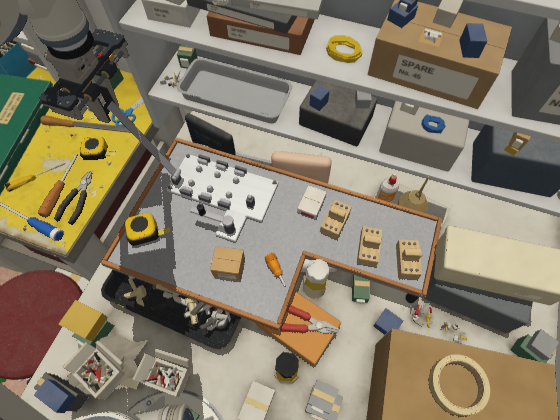

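Request:
{"method": "move_arm", "body": {"plan": [5,10,0,0,11,18,0,0,11,18,0,0]}}

```text
t: 11.5
position: [0.5505, 0.3505, 0.479]
ee_rot: [0.0, 1.571, 0.001]
wrist_force: [3.3, 1.4, 1.2]
width: 0.0258
```

Request:
{"method": "move_arm", "body": {"plan": [0,0,0,0,0,0,0,0,0,0,0,0,-15,0,0,0,-40,0,0,0,-80,0,0,0,-90,-20,0,0], "grip": 50}}

```text
t: 12.2
position: [0.5504, 0.3305, 0.5753]
ee_rot: [0.002, 1.565, 0.005]
wrist_force: [0.5, -0.3, 0.4]
width: 0.0463
```

Run:
```python
from h import *
goto((0.555,0.06,0.3),0)
w=cam('wrist','w10.png')
e=cam('scene'); zoom(e,150,140,300,250,5,'s10.png')
```

```text
grasp [0.5514 0.3313 0.4039] ang 0.002 F [ 0.5 -0.3  0.4] w 46.3 t 12.2 down [ 0.006  0.004 -1.   ] j6 0.54
-> [ 102.8 -271.7    2.6] 0.002
```

View pics/w10.png

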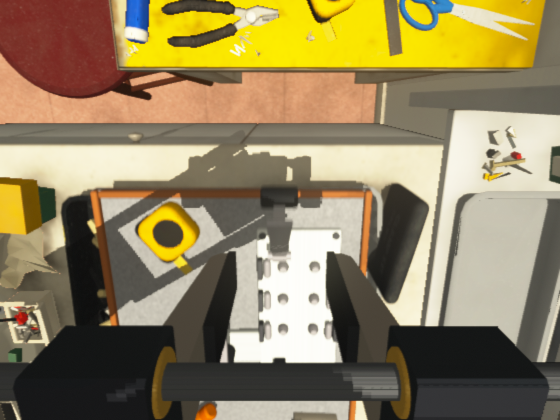

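View pics/s10.png

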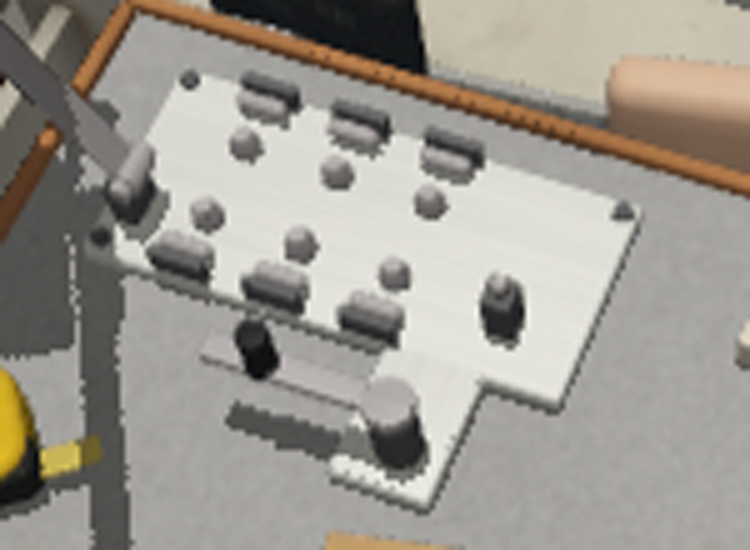

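Request:
{"method": "move_arm", "body": {"plan": [0,-45,3,0,0,-90,6,0,0,-135,10,0,30,-165,15,0,60,-195,20,0,100,-220,25,0,140,-231,26,0,154,-231,26,0,154,-231,26,0,154,-231,26,0]}}

```text
t: 13.3
position: [0.5768, 0.0992, 0.4169]
ee_rot: [0.0, 1.57, 0.001]
wrist_force: [1.0, 0.4, 1.1]
width: 0.0462
```

Run:
```python
from h import *
goto((0.555,0.06,0.3),0)
w=cam('wrist','w11.png'); zoom(w,210,20,380,300,2.1,'w11z.png')
```

```text
grasp [0.5769 0.0993 0.2455] ang 0.0 F [1.  0.4 1.1] w 46.2 t 13.3 down [ 0.001  0.    -1.   ] j6 0.17
-> [-54.5 -39.3 -21.9] 0.0
```

View pics/w11.png

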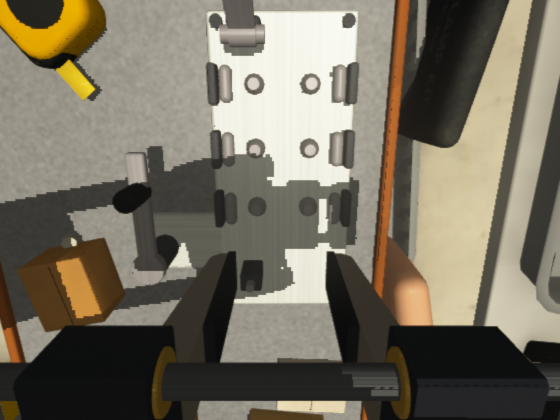

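Run:
```python
from h import *
w=cam('wrist'); zoom(w,235,60,330,225,3.6,'w11z.png'); 
s,T,g=tool(); print(g)
for p in [(254,84),(311,83),(256,149),(310,149),(257,207),(308,206)]: print(onz(w,*p,0.106).round(4))
print('tip',onz(w,281.4,251.5,g[2]-.019))
```

```text
[0.5774546  0.09946701 0.24633255]
[0.5586 0.1939 0.106 ]
[0.6018 0.1946 0.106 ]
[0.5591 0.1449 0.106 ]
[0.6022 0.1449 0.106 ]
[0.559  0.0966 0.106 ]
[0.6017 0.0974 0.106 ]
tip [0.57890291 0.10949269 0.22733255]
```

View pics/w11z.png

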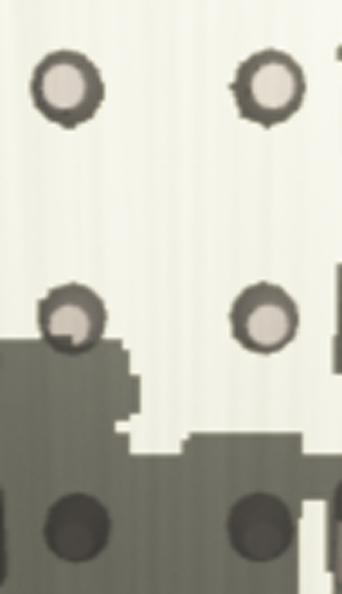

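Run:
```python
from h import *
goto((0.555,-0.28,0.28),0)
```

```text
grasp [0.5775 0.0995 0.2463] ang 0.001 F [-0.7  0.4 -0.4] w 45.9 t 13.4 down [ 0.003  0.001 -1.   ] j6 0.17
-> [ -34.  -379.4  -22.7] 0.001
```

Request:
{"method": "move_arm", "body": {"plan": [-15,-40,-2,0,-25,-85,-5,0,-34,-130,-8,0,-34,-175,-11,0,-34,-220,-14,0,-34,-260,-16,0,-34,-300,-18,0,-34,-340,-20,0,-34,-370,-22,0,-34,-380,-22,0]}}

```text
t: 14.4
position: [0.5545, -0.2837, 0.4515]
ee_rot: [-0.0, 1.568, -0.003]
wrist_force: [-1.2, 0.9, -0.4]
width: 0.0459
```

Request:
{"method": "move_arm", "body": {"plan": [0,0,0,0,0,0,0,0]}}

```text
t: 14.6
position: [0.5547, -0.2805, 0.4503]
ee_rot: [-0.0, 1.57, 0.001]
wrist_force: [0.8, 0.5, -0.7]
width: 0.0457
```

Run:
```python
from h import *
goto((0.555,-0.28,0.28),0)
w=cam('wrist','w12.png')
```

```text
grasp [ 0.5548 -0.2804  0.2789] ang 0.0 F [ 0.8  0.5 -0.7] w 45.7 t 14.6 down [ 0.001  0.    -1.   ] j6 -0.47
-> [-1.1  0.4  0.2] 0.0
```

View pics/w12.png

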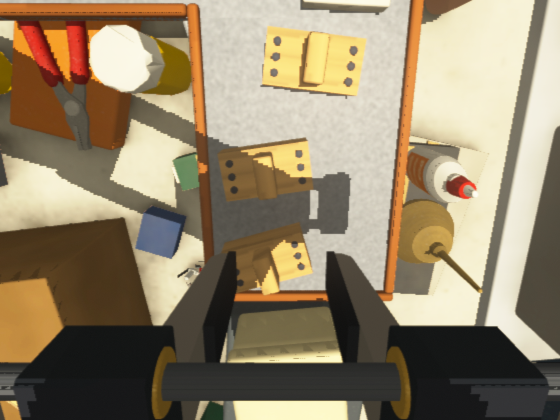

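Run:
```python
from h import *
w=cam('wrist'); zoom(w,255,10,375,110,6,'w12a.png'); zoom(w,205,125,325,300,3.4,'w12b.png')
```

```text
(no output)
```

View pics/w12a.png

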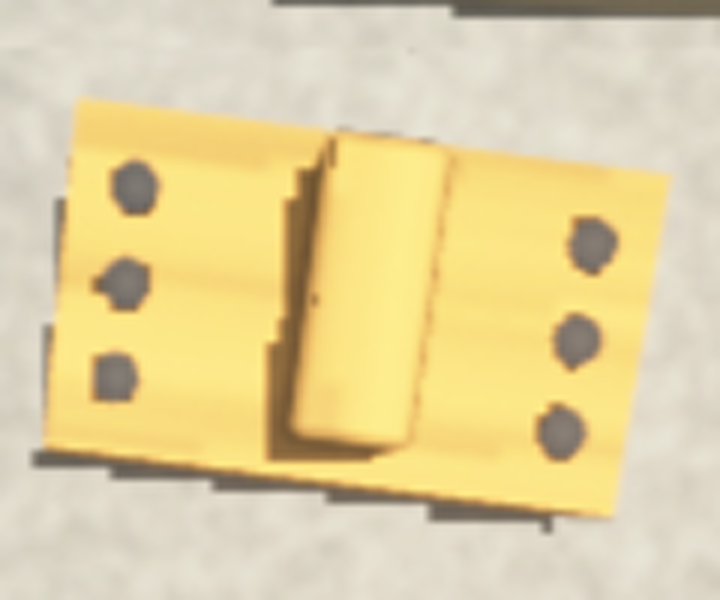

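View pics/w12b.png

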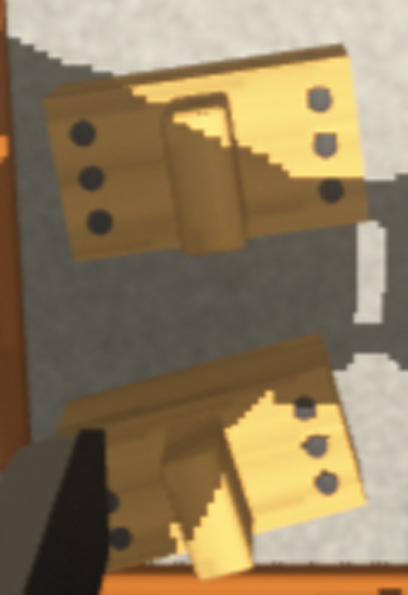

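```bash
cat >> h.py <<'E'
def blk(w,L,Rr,u0,v0,k,z=0.110):
    a=np.mean(L,0);b=np.mean(Rr,0)
    A=onz(w,u0+a[0]/k,v0+a[1]/k,z);B=onz(w,u0+b[0]/k,v0+b[1]/k,z)
    print('mid',((A+B)/2).round(4),'ang',np.arctan2(*(B-A)[[1,0]]).round(3),'sep',np.linalg.norm(B-A).round(4))
    return (A+B)/2
E
python3 - <<'E'
from h import *
w=cam('wrist')
blk(w,[(135,187),(127,283),(115,377)],[(592,244),(578,341),(561,432)],255,10,6)
blk(w,[(83,132),(92,178),(100,221)],[(320,98),(326,144),(331,189)],205,125,3.4)
blk(w,[(105,500),(120,537)],[(316,445),(327,483)],205,125,3.4)
goto((0.555,-0.28,0.28),0)
E
```

```text
mid [ 0.5828 -0.1676  0.11  ] ang -0.115 sep 0.0621
mid [ 0.543  -0.2592  0.11  ] ang 0.144 sep 0.0622
mid [ 0.5442 -0.3551  0.11  ] ang 0.28 sep 0.0623
grasp [ 0.5547 -0.2801  0.2786] ang 0.002 F [-0.  -0.3  0.1] w 46.1 t 14.75 down [ 0.  0. -1.] j6 -0.47
-> [-1.4  0.1  0.3] 0.002
```

Request:
{"method": "move_arm", "body": {"plan": [0,35,8,0.05,20,70,17,0.1,50,100,25,0.115,80,112,27,0.115,88,112,27,0.115,88,112,27,0.115]}}

```text
t: 15.35
position: [0.5812, -0.1689, 0.3609]
ee_rot: [0.089, 1.571, -0.089]
wrist_force: [-0.1, -1.3, -0.3]
width: 0.0459
```

Run:
```python
from h import *
goto((0.582,-0.1676,0.131),-.115)
w=cam('wrist','w13.png')
```

```text
grasp [ 0.5808 -0.1689  0.1895] ang -0.113 F [-0.1 -1.3 -0.3] w 45.9 t 15.35 down [-0.002  0.    -1.   ] j6 -0.17
-> [58.5  1.4  1.2] 0.002
```

View pics/w13.png

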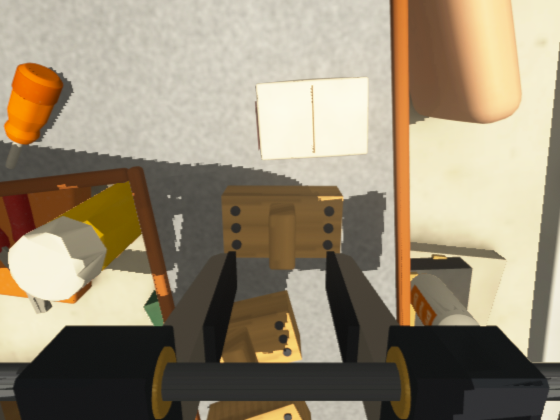

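Request:
{"method": "move_arm", "body": {"plan": [15,0,0,0,30,1,0.5,0,44,1,0.5,0,54,1,0.5,0,57,1,0.5,0,57,1,0.5,0]}}

```text
t: 16.0
position: [0.5818, -0.1687, 0.3039]
ee_rot: [0.091, 1.57, -0.09]
wrist_force: [-0.1, 0.2, 0.0]
width: 0.0458
```

Request:
{"method": "move_arm", "body": {"plan": [0,0,0,0,0,0,0,0,0,0,0,0,0,0,0,0,0,0,0,0,0,0,0,0], "grip": 0, "newtons": 40}}

```text
t: 16.6
position: [0.5821, -0.1686, 0.3051]
ee_rot: [0.09, 1.569, -0.09]
wrist_force: [-1.0, -0.1, 3.7]
width: 0.0159
```

Run:
```python
from h import *
goto((0.582,-0.1676,0.200),-.115)
w=cam('wrist','w14.png')
```

```text
grasp [ 0.5821 -0.1686  0.1337] ang -0.115 F [-1.  -0.1  3.7] w 15.9 t 16.6 down [ 0. -0. -1.] j6 -0.17
-> [-66.3   1.   -0.2] 0.0
```

View pics/w14.png

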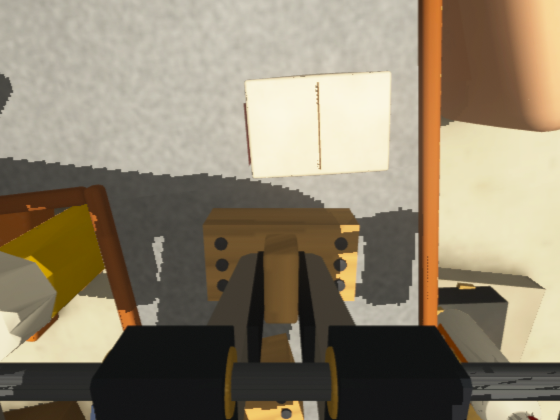

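```bash
cat >> h.py <<'E'
def held(w,L,Rr,z):
    m=blk(w,L,Rr,0,0,1,z); s,T,g=tool(); print('block in tool y,z mm',((T.T@(m-g))*1000).round(1))
E
python3 - <<'E'
from h import *
w=cam('wrist')
held(w,[(221,243),(222,265),(223,285)],[(341,243),(340,265),(339,285)],.110)
E
```

```text
mid [ 0.5834 -0.1681  0.11  ] ang -0.116 sep 0.0625
block in tool y,z mm [23.6  0.6  1.2]
```

Request:
{"method": "move_arm", "body": {"plan": [-15,0,0,0,-35,0,0,0,-60,0,0,0,-80,0,0,0,-90,0,0,0,-90,0,0,0], "newtons": 50}}

```text
t: 17.3
position: [0.5823, -0.1687, 0.3964]
ee_rot: [0.09, 1.566, -0.091]
wrist_force: [0.1, 0.5, -1.4]
width: 0.0156
```

Run:
```python
from h import *
goto((0.578,.1935,0.22),0)
w=cam('scene','s15.png')
```

```text
grasp [ 0.5828 -0.1688  0.225 ] ang -0.115 F [ 0.1  0.5 -1.4] w 15.6 t 17.3 down [ 0.003 -0.001 -1.   ] j6 -0.17
-> [  4.7 359.4 -46.3] -0.115
```

View pics/s15.png

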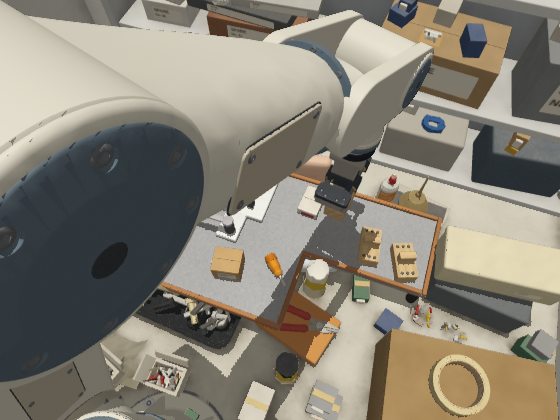

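Request:
{"method": "move_arm", "body": {"plan": [0,36,-5,0,0,72,-9,-0.02,0,108,-14,-0.04,0,144,-19,-0.06,0,180,-23,-0.08,0,216,-28,-0.1,0,252,-33,-0.115,0,288,-37,-0.115,0,324,-42,-0.115,0,345,-45,-0.115]}}

```text
t: 18.35
position: [0.5762, 0.1816, 0.3932]
ee_rot: [-0.001, 1.573, 0.001]
wrist_force: [-0.6, 0.2, -1.5]
width: 0.0157
```

Request:
{"method": "move_arm", "body": {"plan": [0,14,0,0,0,14,0,0,0,14,0,0]}}

```text
t: 18.65
position: [0.5768, 0.1927, 0.394]
ee_rot: [-0.001, 1.572, -0.0]
wrist_force: [-0.2, 0.2, -1.6]
width: 0.0156
```

Run:
```python
from h import *
goto((0.578,.1935,0.18),0)
w=cam('wrist','w16.png')
```

```text
grasp [0.5766 0.1926 0.2226] ang 0.0 F [-0.2  0.2 -1.6] w 15.6 t 18.65 down [-0.001 -0.001 -1.   ] j6 0.32
-> [42.6  1.   1.5] 0.0
```

View pics/w16.png

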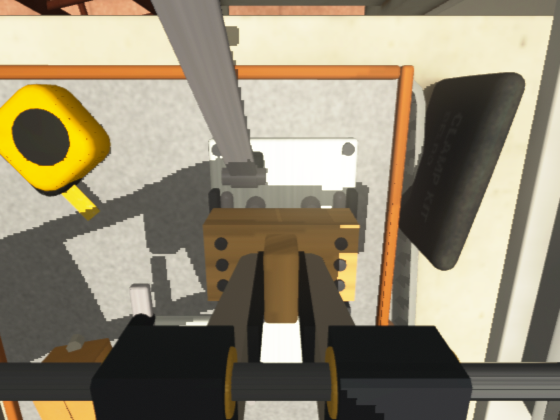

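Request:
{"method": "move_arm", "body": {"plan": [15,1,1.5,0,35,1,1.5,0,50,1,1.5,0,58,1,1.5,0,58,1,1.5,0]}}

```text
t: 19.2
position: [0.578, 0.1938, 0.335]
ee_rot: [-0.0, 1.573, -0.001]
wrist_force: [0.7, 0.7, -0.9]
width: 0.0157
```

Run:
```python
from h import *
goto((0.578,.194,0.145),0)
w=cam('wrist','w17.png')
```

```text
grasp [0.5776 0.1936 0.1636] ang -0.0 F [ 0.7  0.7 -0.9] w 15.7 t 19.2 down [-0.003 -0.001 -1.   ] j6 0.32
-> [18.6  0.4  0.5] -0.0
```

View pics/w17.png

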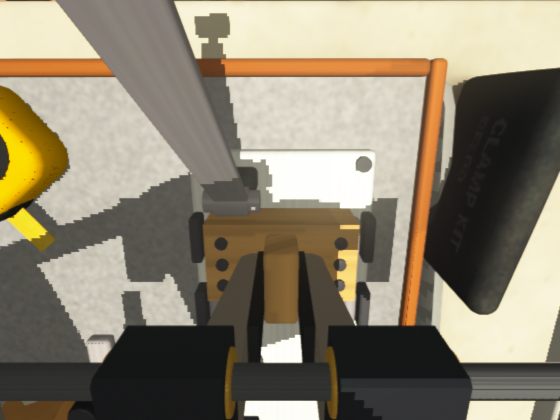

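Request:
{"method": "move_arm", "body": {"plan": [3,0.3,0.5,0,6,0.3,0.5,0,9,0.3,0.5,0,12,0.3,0.5,0,12,0.3,0.5,0]}}

```text
t: 19.75
position: [0.5802, 0.1949, 0.3285]
ee_rot: [0.001, 1.565, 0.001]
wrist_force: [-5.7, -2.8, 24.5]
width: 0.0158
```

Run:
```python
from h import *
goto((0.578,.194,0.145),0)
w=cam('wrist','w18.png'); e=cam('scene','s18.png')
```

```text
grasp [0.5811 0.1951 0.1571] ang 0.0 F [-5.7 -2.8 24.5] w 15.8 t 19.75 down [ 0.006  0.001 -1.   ] j6 0.32
-> [12.  -1.1 -3.2] 0.0
```

View pics/w18.png

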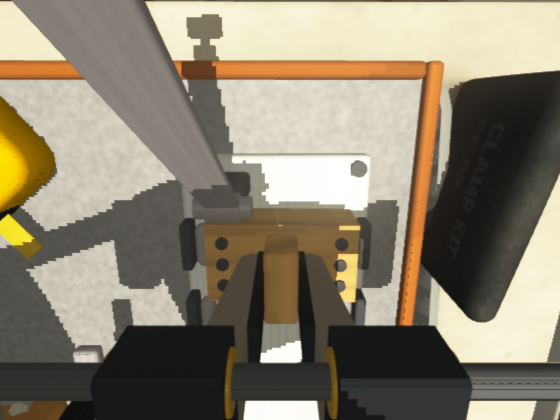

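View pics/s18.png

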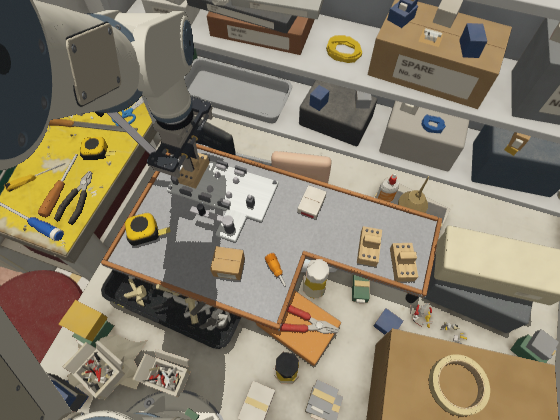

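Request:
{"method": "move_arm", "body": {"plan": [-6,0,0,0,-16,0,-1,0,-16,0,-1,0,-16,0,-1,0]}}

```text
t: 20.25
position: [0.5778, 0.1946, 0.3408]
ee_rot: [0.0, 1.571, 0.0]
wrist_force: [0.2, -0.3, -1.5]
width: 0.0153
```

Run:
```python
from h import *
goto((0.578,.194,0.145),0)
w=cam('wrist','w19.png'); zoom(w,170,180,390,320,3.4,'w19z.png')
```

```text
grasp [0.5779 0.1946 0.1694] ang 0.0 F [ 0.2 -0.3 -1.5] w 15.3 t 20.25 down [ 0.  0. -1.] j6 0.32
-> [24.4 -0.6  0.1] 0.0
```

View pics/w19z.png

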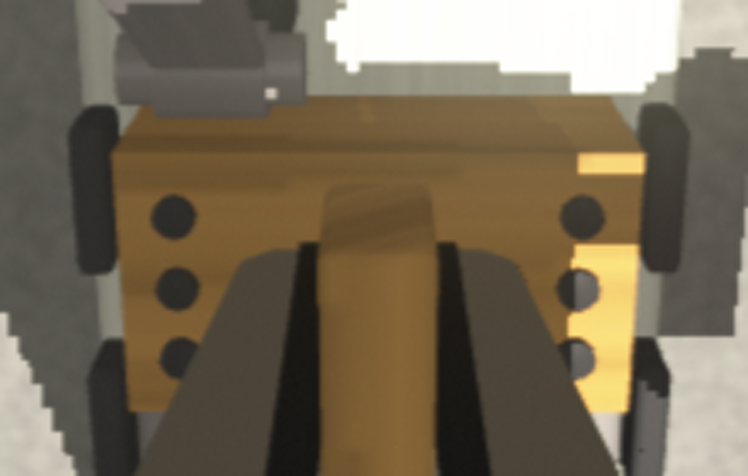

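Run:
```python
from h import *
w=cam('wrist')
f=lambda a,b,z:onz(w,170+a/3.4,180+b/3.4,z).round(4)
s,T,g=tool();print(g)
print('clipL',f(95,105,.106),f(95,275,.106),'R',f(663,105,.106),f(663,272,.106))
zz=g[2]-.024+.001
print('holes',f(175,217,zz),f(178,289,zz),f(182,357,zz),f(582,217,zz),f(578,289,zz))
print('body corners',f(113,152,zz),f(645,152,zz),f(130,410,zz),f(630,410,zz))
```

```text
[0.57759259 0.19451991 0.16881987]
clipL [0.5276 0.2124 0.106 ] [0.5253 0.1785 0.106 ] R [0.6309 0.2123 0.106 ] [0.6332 0.1791 0.106 ]
holes [0.5481 0.207  0.1458] [0.548  0.1949 0.1458] [0.548  0.1831 0.1458] [0.6102 0.2069 0.1458] [0.6101 0.1949 0.1458]
body corners [0.5393 0.2175 0.1458] [0.6191 0.2175 0.1458] [0.5392 0.1736 0.1458] [0.6195 0.1735 0.1458]
```

Request:
{"method": "move_arm", "body": {"plan": [6,0,0,0,9,0,0,0,12,0,0,0,14,0,0,0], "newtons": 60}}

```text
t: 20.75
position: [0.5782, 0.1946, 0.3268]
ee_rot: [0.0, 1.57, 0.0]
wrist_force: [0.4, -0.4, 4.1]
width: 0.0153
```

Request:
{"method": "move_arm", "body": {"plan": [2,0,0,0]}}

```text
t: 20.85
position: [0.5781, 0.1946, 0.3248]
ee_rot: [0.0, 1.57, 0.0]
wrist_force: [0.3, 0.7, 1.8]
width: 0.0154
```

Request:
{"method": "move_arm", "body": {"plan": [2,0,0,0,4,0,0,0,6,0,0,0,8,0,0,0,8,0,0,0]}}

```text
t: 21.35
position: [0.578, 0.1944, 0.317]
ee_rot: [-0.0, 1.57, -0.0]
wrist_force: [0.1, -2.1, 6.1]
width: 0.0156
```

Request:
{"method": "move_arm", "body": {"plan": [2,0,0,0,4,0,0,0,4,0,0,0]}}

```text
t: 21.65
position: [0.5779, 0.1944, 0.3169]
ee_rot: [0.0, 1.57, -0.0]
wrist_force: [-13.9, -6.2, 41.6]
width: 0.0155
```

Request:
{"method": "move_arm", "body": {"plan": [-4,0,0,0,-4,0,0,0]}}

```text
t: 21.85
position: [0.5779, 0.1945, 0.3171]
ee_rot: [-0.0, 1.57, 0.0]
wrist_force: [1.4, -3.1, 7.0]
width: 0.0152
```

Request:
{"method": "move_arm", "body": {"plan": [0,0,0,0,0,0,0,0,0,0,0,0,-10,0,0,0,-30,0,0,0,-60,0,0,0,-60,-40,0,0,-60,-60,0,0,-60,-60,0,0], "grip": 50, "newtons": 20}}

```text
t: 22.75
position: [0.5779, 0.1328, 0.3775]
ee_rot: [0.001, 1.57, -0.002]
wrist_force: [0.3, -0.3, 1.3]
width: 0.0459
```

Run:
```python
from h import *
w=cam('wrist','w20.png'); 
goto((0.543,-.2592,0.25),.144)
```

```text
grasp [0.578  0.1339 0.2059] ang -0.002 F [-0.1  0.5  0.4] w 45.9 t 22.8 down [ 0.001  0.    -1.   ] j6 0.23
-> [ -44.2 -393.2  -34.3] -0.146
```

View pics/w20.png

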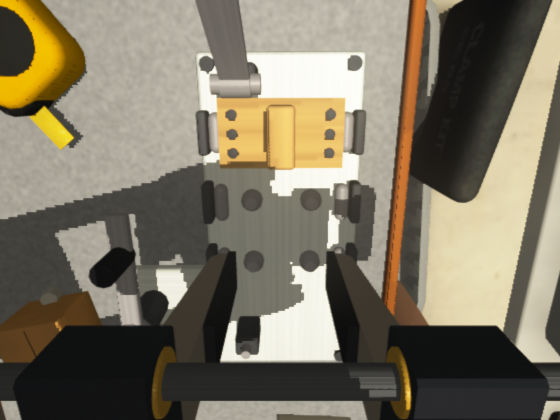

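Request:
{"method": "move_arm", "body": {"plan": [-10,-40,-3,0,-20,-80,-7,-0.03,-25,-120,-10,-0.06,-25,-160,-14,-0.09,-25,-200,-17,-0.12,-25,-240,-21,-0.146,-25,-280,-24,-0.146,-25,-320,-28,-0.146,-20,-360,-31,-0.146,-15,-390,-34,-0.146]}}

```text
t: 23.8
position: [0.5443, -0.2568, 0.3919]
ee_rot: [-0.115, 1.567, 0.114]
wrist_force: [0.7, 0.8, 0.3]
width: 0.0458
```

Request:
{"method": "move_arm", "body": {"plan": [10,-2,0,0,15,-3,0,0,15,-3,0,0]}}

```text
t: 24.1
position: [0.5445, -0.2571, 0.3756]
ee_rot: [-0.114, 1.569, 0.116]
wrist_force: [0.2, 1.2, -0.4]
width: 0.0464
```

Run:
```python
from h import *
w=cam('wrist','w21.png'); 
goto((0.542,-.2592,0.131),.144)
```

```text
grasp [ 0.5445 -0.2568  0.2048] ang 0.147 F [-0.1 -0.2  0. ] w 45.8 t 24.15 down [-0.001  0.001 -1.   ] j6 -0.59
-> [73.8 -2.1 -2.7] 0.003
```

View pics/w21.png

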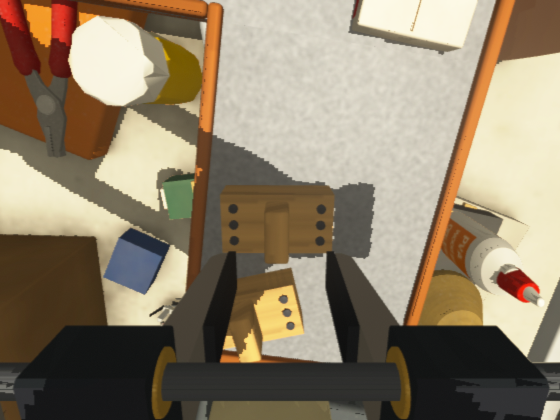

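Run:
```python
from h import *
w=cam('wrist'); held(w,[(233,209),(234,225),(235,241)],[(321,209),(320,225),(320,241)],.110)
goto((0.542,-.2592,0.131),.144)
```

```text
mid [ 0.5434 -0.2599  0.11  ] ang 0.147 sep 0.062
block in tool y,z mm [95.3 -2.8 -1.7]
grasp [ 0.5447 -0.2569  0.2053] ang 0.147 F [-0.2 -0.6 -0.7] w 45.8 t 24.2 down [-0.  0. -1.] j6 -0.59
-> [74.3 -1.9 -3. ] 0.003
```

Request:
{"method": "move_arm", "body": {"plan": [20,-1,-1,0,40,-2.5,-2.7,0,58,-2.5,-2.7,0,70,-2.5,-2.7,0,73,-2.5,-2.7,0,73,-2.5,-2.7,0]}}

```text
t: 24.8
position: [0.5423, -0.2609, 0.3038]
ee_rot: [-0.115, 1.568, 0.115]
wrist_force: [0.1, -0.6, 0.0]
width: 0.0457
```

Request:
{"method": "move_arm", "body": {"plan": [0,0,0,0,0,0,0,0,0,0,0,0,0,0,0,0,0,0,0,0,0,0,0,0], "grip": 0, "newtons": 50}}

```text
t: 25.4
position: [0.5421, -0.2614, 0.3041]
ee_rot: [-0.115, 1.567, 0.114]
wrist_force: [-1.0, 0.6, 3.4]
width: 0.016
```

Run:
```python
from h import *
w=cam('wrist','w22.png'); 
goto((0.542,-.2592,0.22),.144)
```

```text
grasp [ 0.5422 -0.2614  0.1327] ang 0.146 F [-0.4  1.4  5.1] w 15.2 t 25.45 down [ 0.001 -0.    -1.   ] j6 -0.6
-> [-87.3   2.2   0.2] 0.002
```

View pics/w22.png

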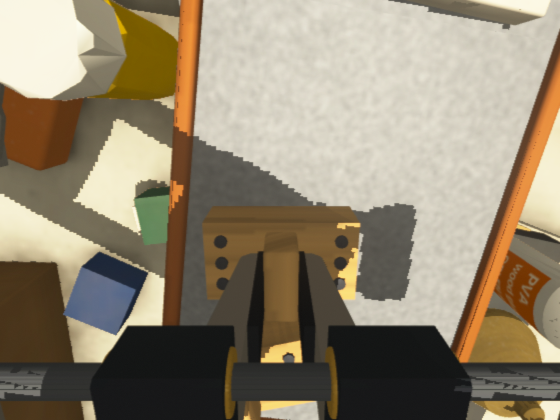

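Request:
{"method": "move_arm", "body": {"plan": [-15,0,0,0,-35,0,0,0,-60,0,0,0,-80,0,0,0,-90,0,0,0,-90,0,0,0]}}

```text
t: 26.05
position: [0.5423, -0.2614, 0.3954]
ee_rot: [-0.116, 1.565, 0.114]
wrist_force: [1.2, 0.2, -1.8]
width: 0.0153
```

Run:
```python
from h import *
goto((0.578,.144,0.22),0)
```

```text
grasp [ 0.5427 -0.2616  0.224 ] ang 0.146 F [ 1.2  0.2 -1.8] w 15.3 t 26.05 down [ 0.002 -0.001 -1.   ] j6 -0.6
-> [  3.6 396.1  93.9] 0.146
```

Request:
{"method": "move_arm", "body": {"plan": [0,40,9,0.02,0,80,19,0.05,0,120,28,0.08,0,160,38,0.11,0,200,47,0.146,0,240,57,0.146,0,280,66,0.146,0,320,76,0.146,0,360,85,0.146,0,392,93,0.146]}}

```text
t: 27.05
position: [0.5765, 0.1422, 0.3924]
ee_rot: [-0.001, 1.573, 0.0]
wrist_force: [0.4, -0.6, -1.7]
width: 0.0156
```

Request:
{"method": "move_arm", "body": {"plan": [0,4,1,0,0,4,1,0,0,4,1,0]}}

```text
t: 27.35
position: [0.5777, 0.1433, 0.3929]
ee_rot: [-0.001, 1.572, -0.001]
wrist_force: [-1.0, 0.1, -0.8]
width: 0.0155
```

Run:
```python
from h import *
goto((0.578,.1438,0.165),0)
```

```text
grasp [0.5774 0.1431 0.2215] ang -0.0 F [-1.   0.1 -0.8] w 15.5 t 27.35 down [-0.001 -0.001 -1.   ] j6 0.24
-> [56.5  0.7  0.6] -0.0
```

Request:
{"method": "move_arm", "body": {"plan": [15,0.5,0.5,0,35,0.5,0.5,0,48,0.5,0.5,0,54,0.5,0.5,0,54,0.5,0.5,0,54,0.5,0.5,0]}}

```text
t: 27.95
position: [0.5787, 0.1444, 0.34]
ee_rot: [0.0, 1.57, -0.0]
wrist_force: [-0.8, -1.1, -0.5]
width: 0.0159
```

Run:
```python
from h import *
goto((0.578,.1438,0.165),0)
w=cam('wrist','w23.png'); zoom(w,170,180,390,320,3.4,'w23z.png')
```

```text
grasp [0.5788 0.1444 0.1686] ang -0.0 F [-0.8 -1.1 -0.5] w 15.9 t 27.95 down [ 0.  0. -1.] j6 0.24
-> [ 3.6 -0.6 -0.8] -0.0
```

View pics/w23z.png

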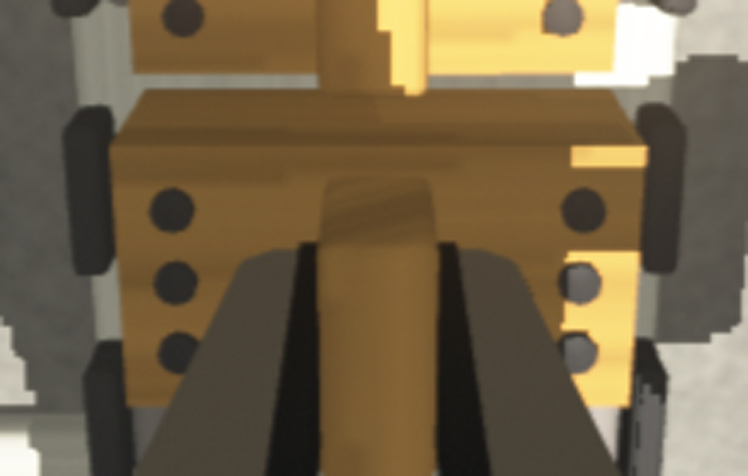

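Request:
{"method": "move_arm", "body": {"plan": [4,-0.8,-0.9,0,8,-0.8,-0.9,0,12,-0.8,-0.9,0,16,-0.8,-0.9,0,16,-0.8,-0.9,0], "newtons": 60}}

```text
t: 28.5
position: [0.5778, 0.1438, 0.3234]
ee_rot: [-0.0, 1.57, 0.0]
wrist_force: [1.8, 0.2, -2.2]
width: 0.0152
```

Request:
{"method": "move_arm", "body": {"plan": [3,0,0,0,6,0,0,0,8,0,0,0,9,0,0,0,10,0,0,0,10,0,0,0]}}

```text
t: 29.1
position: [0.5778, 0.1432, 0.3161]
ee_rot: [-0.001, 1.57, -0.001]
wrist_force: [-6.7, -7.7, 25.4]
width: 0.0157
```

Request:
{"method": "move_arm", "body": {"plan": [-3,0,0,0,-3,0,0,0]}}

```text
t: 29.3
position: [0.5775, 0.1434, 0.3168]
ee_rot: [-0.001, 1.571, -0.001]
wrist_force: [-1.0, -5.7, 5.7]
width: 0.0154
```

Request:
{"method": "move_arm", "body": {"plan": [0,0,0,0,0,0,0,0,0,0,0,0,-10,0,0,0,-30,0,0,0,-60,0,0,0,-60,-40,0,0,-60,-60,0,0,-60,-60,0,0], "grip": 50, "newtons": 20}}

```text
t: 30.2
position: [0.5776, 0.0821, 0.3776]
ee_rot: [0.001, 1.57, -0.002]
wrist_force: [-0.6, 1.0, 1.0]
width: 0.0465
```

Run:
```python
from h import *
w=cam('wrist','w24.png'); t=cam('top','t24.png'); s=cam('scene','s24.png')
goto((0.5435,-.3551,0.24),.28)
```

```text
grasp [0.5777 0.0844 0.2056] ang -0.0 F [-0.   0.2 -0.7] w 46.3 t 30.35 down [ 0.     0.001 -1.   ] j6 0.14
-> [ -34.7 -439.5  -34. ] -0.28
```

View pics/w24.png

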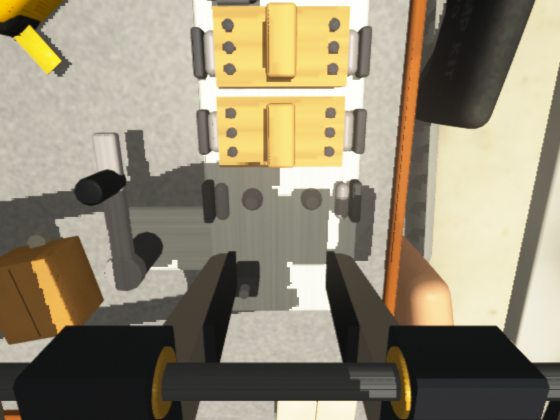

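View pics/s24.png

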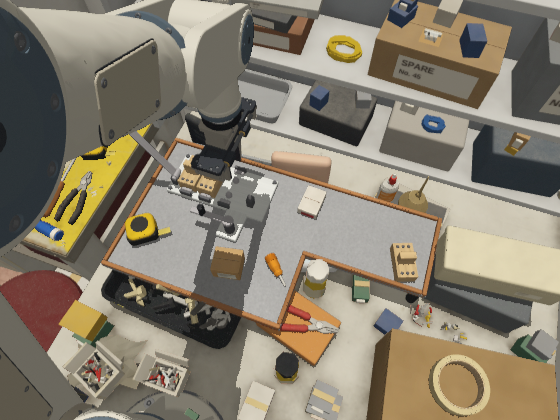

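Run:
```python
from h import *
t=cam('top'); s=cam('scene'); zoom(s,380,200,560,330,4,'s25.png'); zoom(t,380,150,530,250,5,'t25.png')
print(tri((t,418,179),(s,449,229)),tri((t,421,214),(s,437,277)))
```

```text
[ 0.60338574 -0.40393996  0.16548776] [ 0.51389149 -0.41837238  0.11437146]
```

View pics/s25.png

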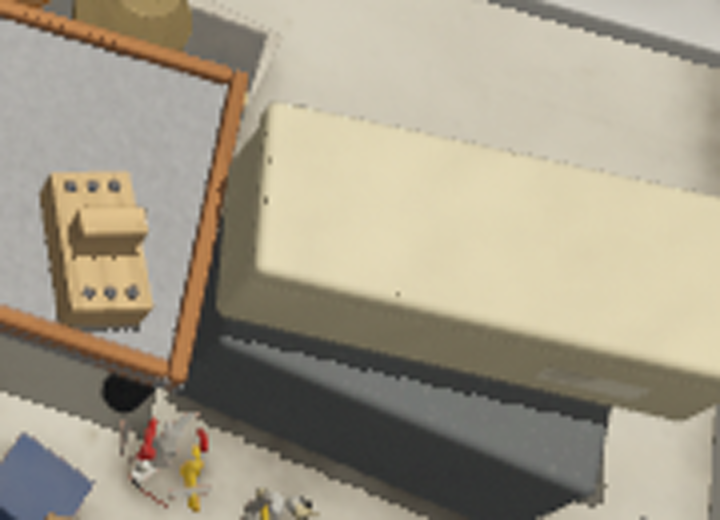

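View pics/t25.png

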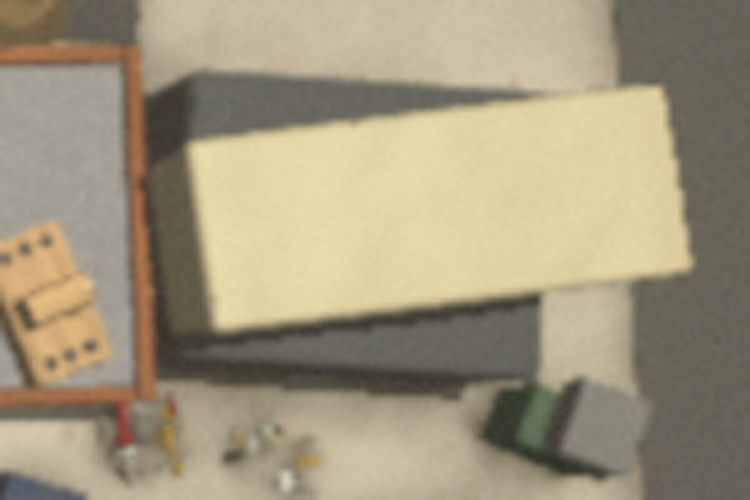

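Run:
```python
from h import *
t=cam('top'); s=cam('scene')
print(tri((t,418,178.4),(s,447.5,225.7)),tri((t,422.6,216.4),(s,444.5,267)))
# block in top: holes z .11
blk(t,[(8,258),(26,248),(46,240)][::1],[(52,363),(72,354),(92,346)],380,150,5)
blk(s,[(89,292),(111,292),(133,292)],[(70,186),(92,186),(114,186)],380,200,4)
```

```text
[ 0.60266487 -0.39785506  0.17886847] [ 0.50576364 -0.40498173  0.18384274]
mid [ 0.5274 -0.3408  0.11  ] ang -2.774 sep 0.0619
mid [ 0.5303 -0.3423  0.11  ] ang 0.38 sep 0.062
```

Run:
```python
from h import *
goto((0.533,-.34,0.23),.37)
```

```text
grasp [0.5775 0.0846 0.2052] ang 0.001 F [ 0.2  1.  -0.3] w 45.6 t 30.55 down [-0.  0. -1.] j6 0.14
-> [ -24.8 -424.6  -44.9] -0.369
```

Request:
{"method": "move_arm", "body": {"plan": [-10,-42,-4,-0.03,-20,-85,-9,-0.07,-25,-127,-13,-0.11,-25,-170,-18,-0.15,-25,-212,-22,-0.19,-25,-255,-27,-0.23,-25,-297,-31,-0.27,-25,-340,-36,-0.31,-25,-382,-40,-0.35,-25,-420,-45,-0.37]}}

```text
t: 31.55
position: [0.5326, -0.3377, 0.4016]
ee_rot: [-0.292, 1.551, 0.292]
wrist_force: [0.6, -1.4, -0.4]
width: 0.0459
```

Request:
{"method": "move_arm", "body": {"plan": [0,-4,0,0,0,-4,0,0,0,-4,0,0]}}

```text
t: 31.85
position: [0.5343, -0.3388, 0.4014]
ee_rot: [-0.29, 1.551, 0.291]
wrist_force: [0.1, 0.3, 0.3]
width: 0.046
```

Run:
```python
from h import *
w=cam('wrist','w26.png')
goto((0.532,-.341,0.2),.37)
```

```text
grasp [ 0.5343 -0.3385  0.2301] ang 0.371 F [-0.   0.1 -0.6] w 46.2 t 31.9 down [-0.     0.001 -1.   ] j6 -0.94
-> [30.1 -1.6 -3. ] 0.001
```

View pics/w26.png

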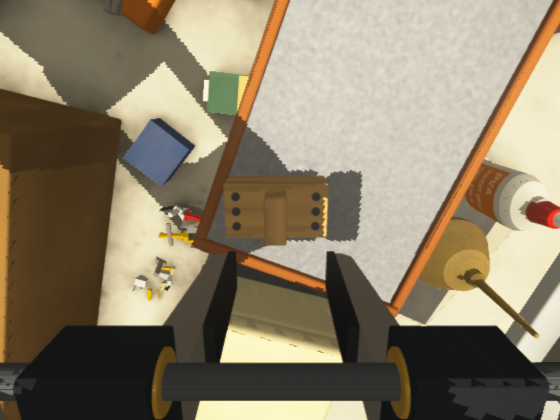

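Run:
```python
from h import *
w=cam('wrist'); zoom(w,210,160,340,260,5,'w26z.png')
t=snapshot('top');s=cam('scene','s26.png');t=cam('top','t26.png')
held(w,[(235,197),(235,212),(236,227)],[(316,197),(316,212),(315,227)],.110)
```

```text
mid [ 0.532  -0.3409  0.11  ] ang 0.37 sep 0.0629
block in tool y,z mm [120.4  -1.   -2.9]
```

View pics/s26.png

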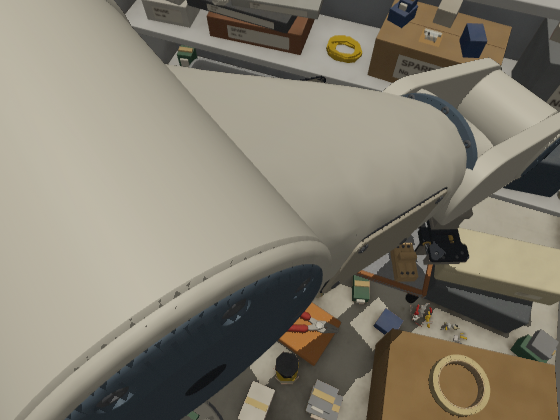

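View pics/t26.png

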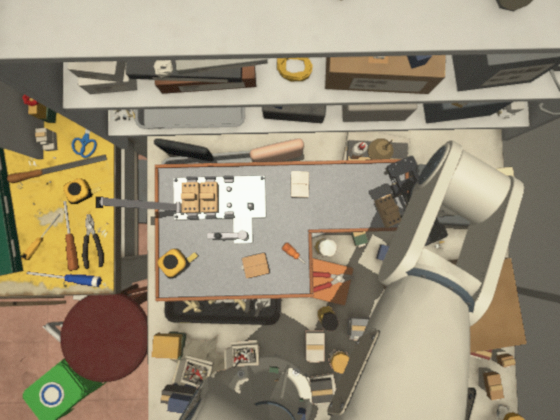

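View pics/w26z.png

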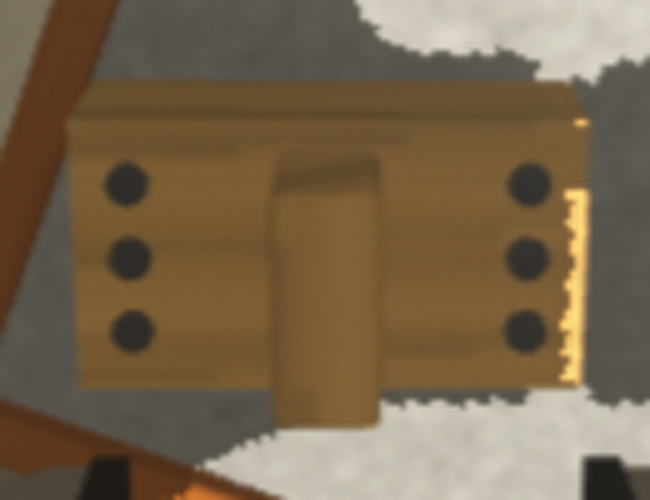

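Run:
```python
from h import *
t=cam('top');s=cam('scene')
for f,z in (('top0','t'),('scene0','s')):
  im=cv2.imread(f'pics/{f}.png'); c=im[220:400,330:560] if z=='t' else im[250:420,330:560]
  cv2.imwrite(f'pics/box{z}.png',cv2.resize(c,None,fx=3,fy=3))
```

```text
(no output)
```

View pics/boxt.png

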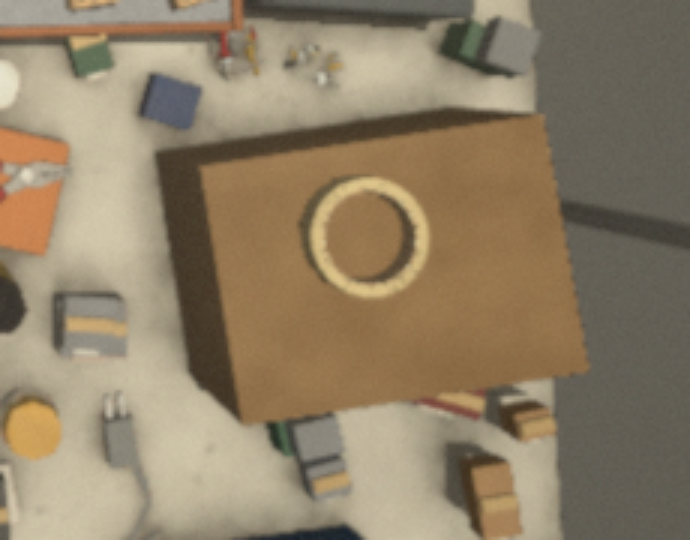

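View pics/boxs.png

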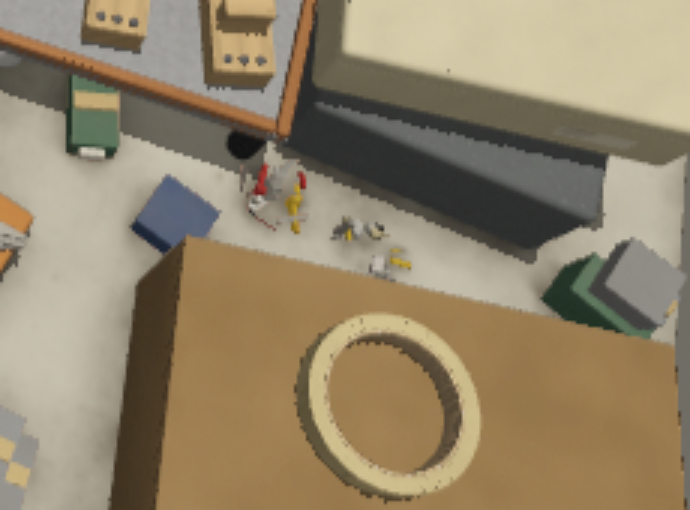

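Run:
```python
from h import *
t=cam('top');s=cam('scene')
print(tri((t,330+202/3,220+167/3),(s,330+187/3,250+238/3)))
```

```text
[ 0.35719472 -0.33986754  0.16268194]
```

Request:
{"method": "move_arm", "body": {"plan": [25,-0.8,-2,0,50,-0.8,-3.9,0,72,-0.8,-3.9,0,88,-0.8,-3.9,0,96,-0.8,-3.9,0,98,-0.8,-3.9,0,98,-0.8,-3.9,0]}}

```text
t: 33.0
position: [0.5309, -0.3422, 0.3041]
ee_rot: [-0.291, 1.551, 0.29]
wrist_force: [0.3, 0.7, -0.5]
width: 0.0459
```

Request:
{"method": "move_arm", "body": {"plan": [0,0,0,0,0,0,0,0,0,0,0,0,0,0,0,0,0,0,0,0,0,0,0,0], "grip": 0, "newtons": 50}}

```text
t: 33.6
position: [0.5308, -0.3421, 0.3041]
ee_rot: [-0.291, 1.551, 0.29]
wrist_force: [-1.4, 0.7, 4.1]
width: 0.0154
```

Run:
```python
from h import *
w=cam('wrist','w27.png')
goto((0.532,-.341,0.225),.37)
```

```text
grasp [ 0.5309 -0.3422  0.1327] ang 0.37 F [0.5 0.5 4.4] w 15.4 t 33.65 down [ 0. -0. -1.] j6 -0.94
-> [-92.3   0.6   1.5] 0.0
```

View pics/w27.png

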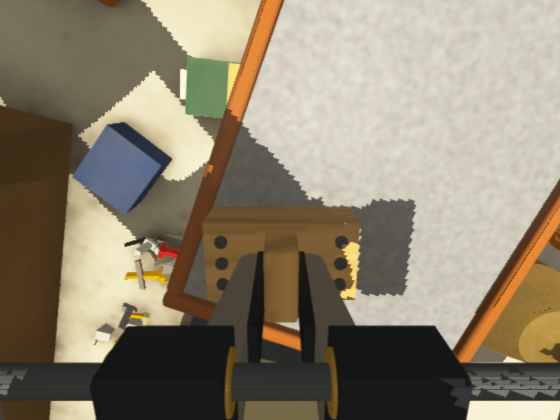

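Request:
{"method": "move_arm", "body": {"plan": [-15,0,0,0,-35,0,0,0,-60,0,0,0,-80,0,0,0,-92,0,0,0,-92,0,0,0]}}

```text
t: 34.25
position: [0.5309, -0.3423, 0.3978]
ee_rot: [-0.292, 1.549, 0.289]
wrist_force: [0.6, 0.0, -1.4]
width: 0.0155
```

Run:
```python
from h import *
goto((0.578,.0935,0.22),0)
```

```text
grasp [ 0.5314 -0.3426  0.2264] ang 0.37 F [ 0.6  0.  -1.4] w 15.5 t 34.25 down [ 0.002 -0.002 -1.   ] j6 -0.94
-> [  5.8 389.7 201.2] 0.37
```

Request:
{"method": "move_arm", "body": {"plan": [0,38,20,0.04,0,76,40,0.08,0,115,60,0.12,0,154,80,0.16,0,193,100,0.2,0,232,120,0.24,0,271,140,0.28,0,310,160,0.32,0,349,180,0.37,0,380,196,0.37]}}

```text
t: 35.25
position: [0.5755, 0.0853, 0.3946]
ee_rot: [0.001, 1.573, -0.001]
wrist_force: [0.6, -0.3, -1.0]
width: 0.0159
```

Request:
{"method": "move_arm", "body": {"plan": [0,11,1.5,0,0,11,1.5,0,0,11,1.5,0]}}

```text
t: 35.55
position: [0.5772, 0.0933, 0.395]
ee_rot: [-0.001, 1.572, -0.0]
wrist_force: [0.5, 0.6, -1.6]
width: 0.0158
```

Run:
```python
from h import *
goto((0.578,.0935,0.168),0)
```

```text
grasp [0.577  0.0932 0.2236] ang 0.0 F [ 0.5  0.6 -1.6] w 15.8 t 35.55 down [-0.001 -0.001 -1.   ] j6 0.16
-> [55.6  0.4  1.1] 0.0
```

Request:
{"method": "move_arm", "body": {"plan": [15,0,0.5,0,35,0,0.5,0,48,0,0.5,0,55,0,0.5,0,55,0,0.5,0,55,0,0.5,0]}}

```text
t: 36.15
position: [0.5782, 0.0938, 0.3409]
ee_rot: [0.0, 1.571, -0.0]
wrist_force: [0.2, 0.5, -0.8]
width: 0.0156
```

Run:
```python
from h import *
goto((0.578,.0935,0.168),0)
w=cam('wrist','w28.png'); zoom(w,170,180,390,320,3.4,'w28z.png')
```

```text
grasp [0.5783 0.0938 0.1695] ang -0.0 F [ 0.2  0.5 -0.8] w 15.6 t 36.15 down [ 0.  0. -1.] j6 0.16
-> [ 1.5 -0.3 -0.3] -0.0
```

View pics/w28z.png

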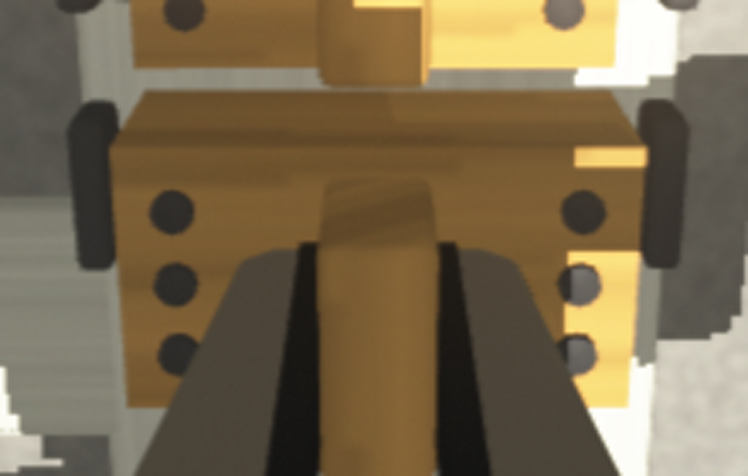

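Request:
{"method": "move_arm", "body": {"plan": [4,0,-0.3,0,8,0,-0.3,0,12,0,-0.3,0,16,0,-0.3,0,16,0,-0.3,0], "newtons": 60}}

```text
t: 36.7
position: [0.5778, 0.0941, 0.3243]
ee_rot: [-0.0, 1.571, 0.0]
wrist_force: [0.7, 0.6, -2.5]
width: 0.0154
```

Request:
{"method": "move_arm", "body": {"plan": [3,0,0,0,6,0,0,0,8,0,0,0,9,0,0,0,10,0,0,0,10,0,0,0]}}

```text
t: 37.3
position: [0.5779, 0.0935, 0.3161]
ee_rot: [-0.001, 1.57, -0.001]
wrist_force: [-3.0, -6.6, 16.2]
width: 0.0156
```

Request:
{"method": "move_arm", "body": {"plan": [1,0,0,0,2,0,0,0,2,0,0,0]}}

```text
t: 37.6
position: [0.5779, 0.0935, 0.316]
ee_rot: [-0.001, 1.57, -0.001]
wrist_force: [-9.9, -9.1, 35.0]
width: 0.0151
```

Request:
{"method": "move_arm", "body": {"plan": [-4,0,0,0,-4,0,0,0]}}

```text
t: 37.8
position: [0.5776, 0.0937, 0.317]
ee_rot: [-0.001, 1.571, -0.0]
wrist_force: [-0.3, -5.6, 4.8]
width: 0.0157
```

Request:
{"method": "move_arm", "body": {"plan": [0,0,0,0,0,0,0,0,0,0,0,0,-10,0,0,0,-30,0,0,0,-70,0,0,0,-70,0,0,0,-70,0,0,0], "grip": 50, "newtons": 20}}

```text
t: 38.6
position: [0.5779, 0.0942, 0.388]
ee_rot: [0.0, 1.568, 0.0]
wrist_force: [0.2, -0.4, -1.3]
width: 0.046
```

Run:
```python
from h import *
goto((0.5505,.3505,0.32),0)
w=cam('wrist','w29.png'); s=cam('scene','s29.png')
```

```text
grasp [0.5783 0.0943 0.2166] ang 0.0 F [ 0.2 -0.4 -1.3] w 46.0 t 38.6 down [ 0.002  0.001 -1.   ] j6 0.16
-> [-103.3  256.3  -27.6] 0.0
```

View pics/w29.png

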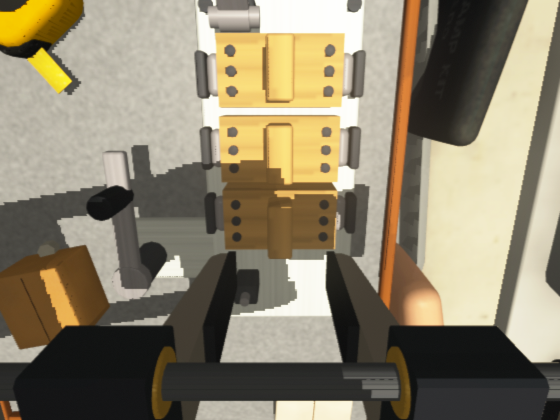

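Run:
```python
from h import *
w=cam('wrist'); zoom(w,195,20,365,260,3.2,'w29z.png')
```

```text
(no output)
```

View pics/w29z.png

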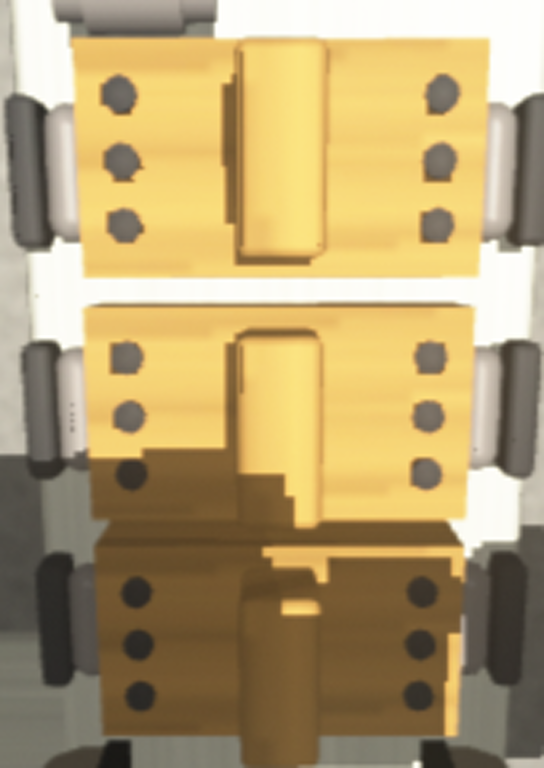

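Run:
```python
from h import *
w=cam('wrist')
for L,r in [([(118,94),(121,161),(124,225)],[(441,94),(440,161),(437,225)]),([(126,358),(129,416),(131,474)],[(431,358),(428,416),(426,473)]),([(136,592),(138,644),(140,695)],[(422,592),(420,644),(418,695)])]:
  blk(w,L,r,195,20,3.2,.122)
```

```text
mid [0.5791 0.1952 0.122 ] ang -0.001 sep 0.0624
mid [0.5788 0.1453 0.122 ] ang 0.0 sep 0.0625
mid [0.5789 0.095  0.122 ] ang -0.0 sep 0.0625
```

Request:
{"method": "move_arm", "body": {"plan": [-45,0,0,0,-90,0,0,0,-135,10,-3,0,-170,50,-10,0,-183,95,-15,0,-183,140,-20,0,-183,185,-25,0,-183,225,-28,0,-183,256,-28,0,-183,256,-28,0]}}

```text
t: 39.8
position: [0.5492, 0.3536, 0.5677]
ee_rot: [-0.003, 1.573, 0.002]
wrist_force: [-0.4, -0.5, 0.5]
width: 0.0464
```

Request:
{"method": "move_arm", "body": {"plan": [0,0,0,0,0,0,0,0]}}

```text
t: 40.0
position: [0.5499, 0.3492, 0.5691]
ee_rot: [-0.0, 1.572, -0.001]
wrist_force: [0.4, -0.3, 0.2]
width: 0.0461
```

Run:
```python
from h import *
goto((0.5505,.3505,0.3076),0)
w=cam('wrist','w30.png')
```

```text
grasp [0.5497 0.3491 0.3977] ang -0.001 F [ 0.4 -0.3  0.2] w 46.1 t 40.0 down [-0.001 -0.001 -1.   ] j6 0.56
-> [90.   1.5  0.9] -0.001
```

View pics/w30.png

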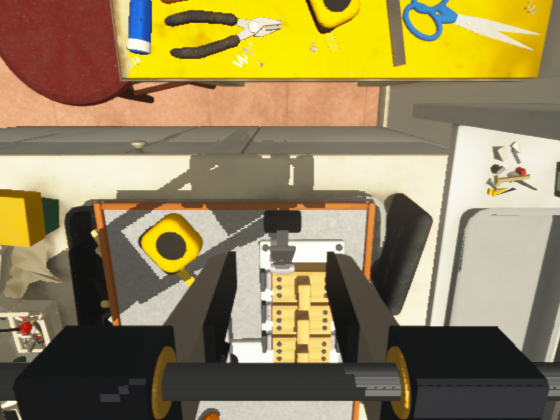

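Run:
```python
from h import *
w=cam('wrist'); zoom(w,240,180,330,310,5,'w30z.png')
for z in (.295,.3,.307): print(onz(w,283,221,z))
```

```text
[0.55259311 0.34621252 0.295     ]
[0.55256712 0.34794065 0.3       ]
[0.55253072 0.35036003 0.307     ]
```

View pics/w30z.png

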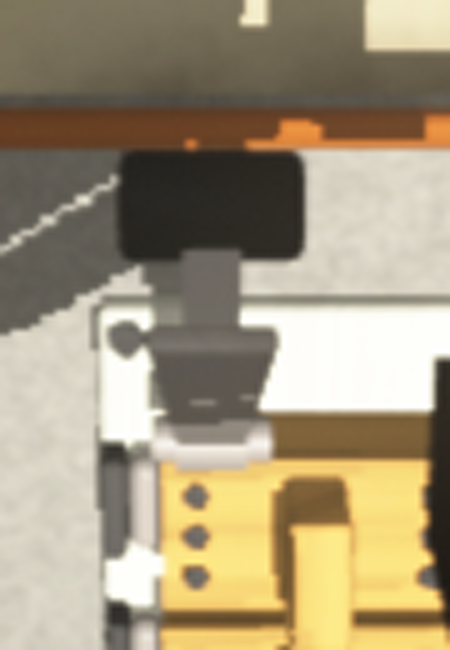

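Request:
{"method": "move_arm", "body": {"plan": [30,1,1,0,55,1,1,0,75,1,1,0,88,1,1,0,91,1,1,0,91,1,1,0]}}

```text
t: 40.7
position: [0.5509, 0.3507, 0.479]
ee_rot: [0.0, 1.571, -0.0]
wrist_force: [-0.2, 0.1, -0.3]
width: 0.0458
```

Request:
{"method": "move_arm", "body": {"plan": [0,0,0,0,0,0,0,0,0,0,0,0,0,0,0,0,0,0,0,0,0,0,0,0], "grip": 0, "newtons": 20}}

```text
t: 41.3
position: [0.5506, 0.3514, 0.4793]
ee_rot: [0.001, 1.57, 0.001]
wrist_force: [-2.0, 3.2, 5.4]
width: 0.0259
```

Run:
```python
from h import *
goto((0.5505,.3505,0.3076),0)
s,T,g0=tool()
# hinge from shut grasp (0.0054,0.1493 grasp, barrel z .146)
H=np.array([.2250,.126])
def g(t): return H+.219*np.array([-np.cos(t),np.sin(t)])+.02*np.array([np.sin(t),np.cos(t)])
for t in (2.0,2.05,2.1,2.15): print(t,g(t))
```

```text
grasp [0.5507 0.3516 0.3079] ang 0.0 F [-2.   3.2  5.4] w 25.9 t 41.3 down [ 0.     0.001 -1.   ] j6 0.57
-> [ 0.3 -1.1 -0.2] 0.0
2.0 [0.33432211 0.3168132 ]
2.05 [0.34372217 0.3111109 ]
2.1 [0.35282548 0.30494593]
2.15 [0.3616093  0.29833368]
```

Run:
```python
import numpy as np
H=np.array([.2250,.126])
def g(t): return H+.219*np.array([-np.cos(t),np.sin(t)])+.02*np.array([np.sin(t),np.cos(t)])
for a in (2.09,1.09):
  print([tuple(np.round((g(a-.1*k)-g(a))*1000*np.array([1,-1]),0)) for k in range(1,11)])
```

```text
[(np.float64(-19.0), np.float64(-12.0)), (np.float64(-38.0), np.float64(-21.0)), (np.float64(-59.0), np.float64(-29.0)), (np.float64(-80.0), np.float64(-35.0)), (np.float64(-102.0), np.float64(-38.0)), (np.float64(-124.0), np.float64(-40.0)), (np.float64(-146.0), np.float64(-39.0)), (np.float64(-168.0), np.float64(-36.0)), (np.float64(-189.0), np.float64(-31.0)), (np.float64(-210.0), np.float64(-23.0))]
[(np.float64(-20.0), np.float64(9.0)), (np.float64(-39.0), np.float64(21.0)), (np.float64(-56.0), np.float64(34.0)), (np.float64(-73.0), np.float64(49.0)), (np.float64(-87.0), np.float64(65.0)), (np.float64(-100.0), np.float64(83.0)), (np.float64(-111.0), np.float64(102.0)), (np.float64(-121.0), np.float64(122.0)), (np.float64(-128.0), np.float64(142.0)), (np.float64(-133.0), np.float64(164.0))]
```

Request:
{"method": "move_arm", "body": {"plan": [-12,-19,0,0,-21,-38,0,0,-29,-59,0,0,-35,-80,0.5,0,-38,-102,0.5,0,-40,-124,0.5,0,-39,-146,0.5,0,-36,-168,1,0,-31,-189,1,0,-23,-210,1,0]}}

```text
t: 42.3
position: [0.5512, 0.1387, 0.5018]
ee_rot: [-0.0, 1.571, -0.001]
wrist_force: [0.6, 1.9, -0.0]
width: 0.0258
```

Run:
```python
from h import *
goto((0.5515,.0054,0.1495),0)
H=np.array([.2250,.126])
def g(t): return H+.219*np.array([-np.cos(t),np.sin(t)])+.02*np.array([np.sin(t),np.cos(t)])
print(g(1.09))
w=cam('wrist','w31.png')
```

```text
grasp [0.5512 0.1386 0.3304] ang -0.001 F [ 0.6  1.9 -0. ] w 25.8 t 42.3 down [-0.    -0.001 -1.   ] j6 0.25
-> [ 181.1 -133.     0.4] -0.001
[0.14144824 0.329421  ]
```

View pics/w31.png

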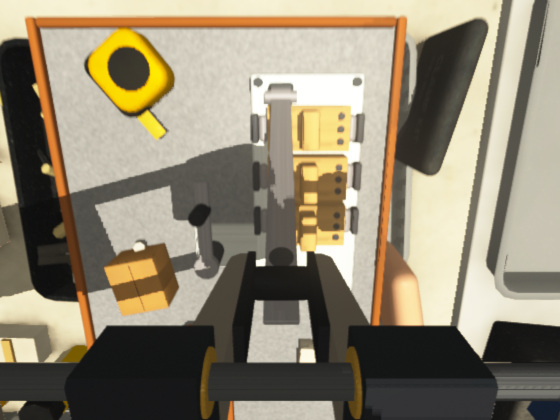

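Request:
{"method": "move_arm", "body": {"plan": [10,-19,0,0,21,-38,0,0,34,-55,0,0,49,-72,0,0,65,-86,0,0,83,-99,0,0,102,-110,0,0,122,-120,0,0,142,-127,0,0,163,-131,0,0]}}

```text
t: 43.35
position: [0.5515, 0.0078, 0.3381]
ee_rot: [-0.002, 1.57, -0.002]
wrist_force: [1.6, -4.5, 2.0]
width: 0.0259
```

Run:
```python
from h import *
goto((0.5515,.0054,0.1495),0)
```

```text
grasp [0.5516 0.0074 0.1667] ang -0.0 F [ 1.6 -4.5  2. ] w 25.9 t 43.35 down [ 0.001 -0.002 -1.   ] j6 0.01
-> [17.2 -2.  -0.1] -0.0
```

Request:
{"method": "move_arm", "body": {"plan": [6,-0.5,0,0,12,-1,0,0,17,-1,0,0,19,-1,0,0,20,-1,0,0,20,-1,0,0]}}

```text
t: 43.95
position: [0.5515, 0.0062, 0.3185]
ee_rot: [-0.004, 1.57, -0.003]
wrist_force: [1.6, -12.8, 1.2]
width: 0.0257
```

Request:
{"method": "move_arm", "body": {"plan": [1,-0.5,0,0,2,-1,0,0,3,-1,0,0,3,-1,0,0]}}

```text
t: 44.35
position: [0.5516, 0.0058, 0.3171]
ee_rot: [-0.003, 1.57, -0.002]
wrist_force: [-3.8, -7.5, 16.5]
width: 0.0253
```

Down at its stop (16 N up). Release, rise, and look.

Request:
{"method": "move_arm", "body": {"plan": [-2,0,0,0,-2,0,0,0]}}

```text
t: 44.55
position: [0.5515, 0.0059, 0.318]
ee_rot: [-0.003, 1.57, -0.002]
wrist_force: [2.7, -7.8, 0.7]
width: 0.0258
```

Request:
{"method": "move_arm", "body": {"plan": [0,0,0,0,0,0,0,0,0,0,0,0,-15,0,0,0,-40,0,0,0,-70,0,0,0,-70,0,0,0,-70,0,0,0], "grip": 50}}

```text
t: 45.35
position: [0.5516, 0.0081, 0.388]
ee_rot: [-0.0, 1.57, 0.0]
wrist_force: [-0.6, 0.8, 0.3]
width: 0.0457
```

Run:
```python
from h import *
goto((0.4715,.1185,0.22),1.571)
w=cam('wrist','w32.png'); s=cam('scene'); zoom(s,150,140,300,250,5,'s32.png')
```

```text
grasp [0.5518 0.0081 0.2166] ang 0.0 F [-0.6  0.8  0.3] w 45.7 t 45.35 down [ 0.001 -0.    -1.   ] j6 0.01
-> [ -3.5 110.4 -80.3] -1.571
```

View pics/w32.png

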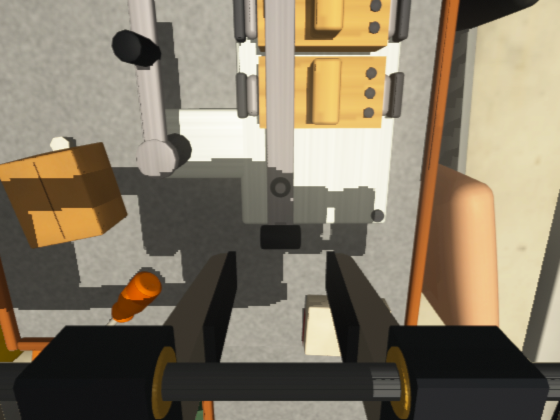

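View pics/s32.png

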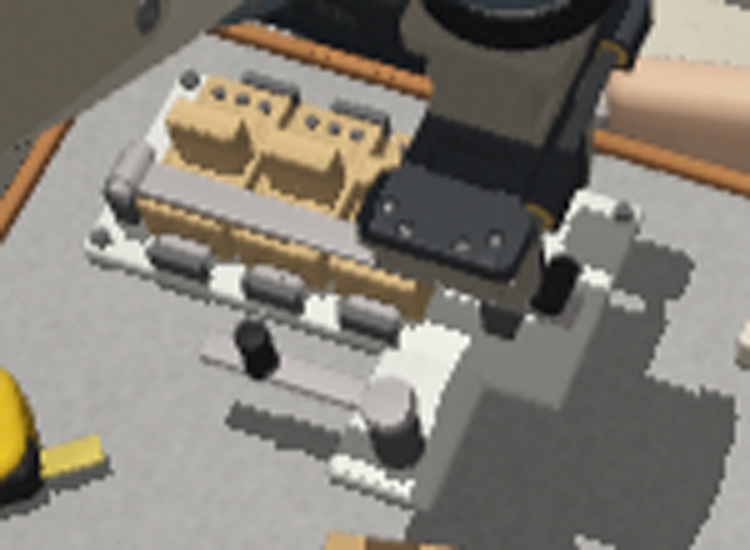

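Run:
```python
from h import *
w=cam('wrist'); zoom(w,220,140,350,260,5,'w32z.png')
print(onz(w,280.5,237,.15),onz(w,280.5,237,.155))
```

```text
[0.55182571 0.00766997 0.15      ] [0.55183993 0.00964375 0.155     ]
```

View pics/w32z.png

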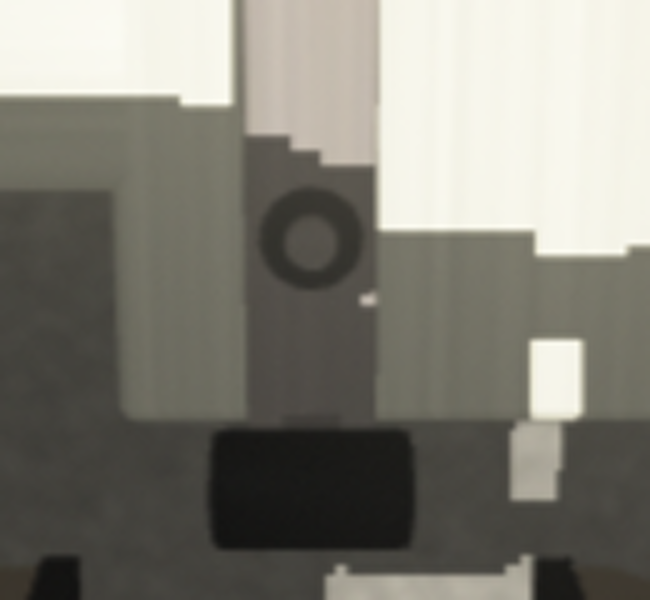

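Request:
{"method": "move_arm", "body": {"plan": [-3,11,-8,-0.15,-3,22,-16,-0.3,-3,33,-24,-0.45,-3,44,-32,-0.6,-3,55,-40,-0.75,-3,66,-48,-0.9,-3,77,-56,-1.05,-3,88,-64,-1.2,-3,99,-72,-1.35,-3,110,-80,-1.5]}}

```text
t: 46.5
position: [0.471, 0.1184, 0.3896]
ee_rot: [-1.161, 1.241, 1.163]
wrist_force: [0.5, -1.1, 0.4]
width: 0.0461
```

Request:
{"method": "move_arm", "body": {"plan": [0,0,0,-0.07,5,0,0,-0.07,10,0,0,-0.07,10,0,0,-0.07]}}

```text
t: 46.9
position: [0.4714, 0.1178, 0.3794]
ee_rot: [-1.207, 1.213, 1.208]
wrist_force: [0.7, -0.0, 1.0]
width: 0.0461
```

Run:
```python
from h import *
goto((0.4715,.1185,0.163),1.571)
w=cam('wrist','w33.png'); zoom(w,200,180,360,300,4,'w33z.png')
```

```text
grasp [0.4711 0.1177 0.208 ] ang 1.568 F [ 0.7 -0.   1. ] w 46.1 t 46.9 down [-0.002 -0.001 -1.   ] j6 -1.33
-> [45.  -0.5  0.8] -0.003
```

View pics/w33.png

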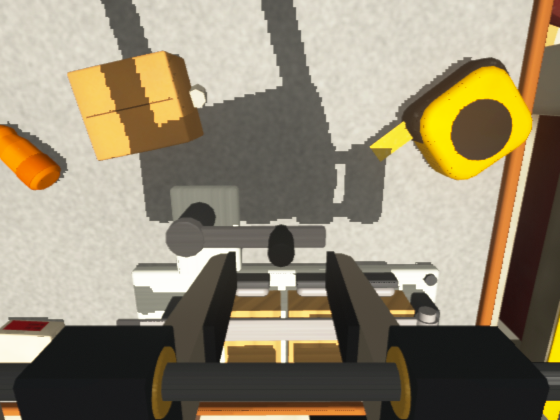

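Run:
```python
from h import *
w=cam('wrist'); s,T,g=tool()
for v in (250,254,258): print(v,(T.T@(onz(w,281.5,v,.171)-g)*1000).round(1))
```

```text
250 [37.8  1.4  0.6]
254 [37.8 -1.   0.6]
258 [37.7 -3.5  0.6]
```

View pics/w33z.png

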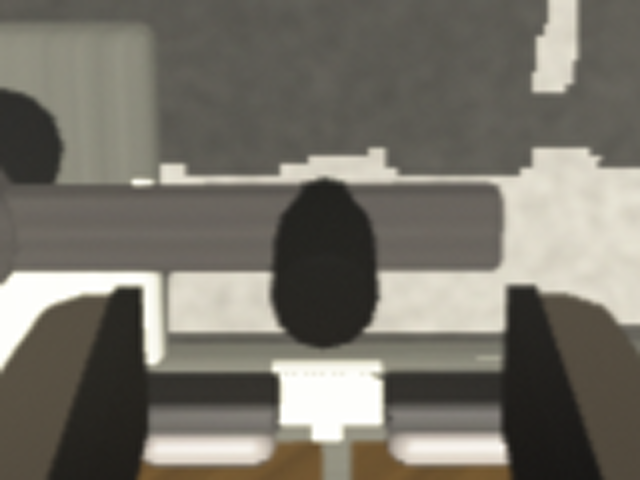

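Request:
{"method": "move_arm", "body": {"plan": [15,0,0.3,0,30,0,0.3,0,42,0,0.3,0,45,0,0.3,0,45,0,0.3,0]}}

```text
t: 47.5
position: [0.4717, 0.1183, 0.3353]
ee_rot: [-1.208, 1.211, 1.209]
wrist_force: [-0.0, 0.1, 0.6]
width: 0.0458
```

Request:
{"method": "move_arm", "body": {"plan": [0,0,0,0,0,0,0,0,0,0,0,0,0,0,0,0,0,0,0,0,0,0,0,0], "grip": 0, "newtons": 20}}

```text
t: 48.1
position: [0.4718, 0.118, 0.336]
ee_rot: [-1.21, 1.21, 1.208]
wrist_force: [0.2, -6.1, 2.9]
width: 0.0154
```

Request:
{"method": "move_arm", "body": {"plan": [0,-6.2,-0.3,0.1,0,-12.3,-1.2,0.2,0,-18.3,-2.8,0.3,0,-24.1,-4.9,0.4,0,-29.7,-7.6,0.5,0,-35,-10.8,0.6,0,-39.9,-14.6,0.7,0,-44.5,-18.8,0.8,0,-44.5,-18.8,0.8]}}

```text
t: 49.0
position: [0.5169, 0.0995, 0.3361]
ee_rot: [-0.6, 1.484, 0.6]
wrist_force: [3.5, 0.4, 1.7]
width: 0.0153
```

Run:
```python
from h import *
goto((0.534,.056,0.163),0)
w=cam('wrist','w34.png')
```

```text
grasp [0.5172 0.0996 0.1647] ang 0.768 F [3.5 0.4 1.7] w 15.3 t 49.0 down [ 0.002  0.001 -1.   ] j6 -0.58
-> [  1.7 -43.  -18.2] 0.768
```

View pics/w34.png

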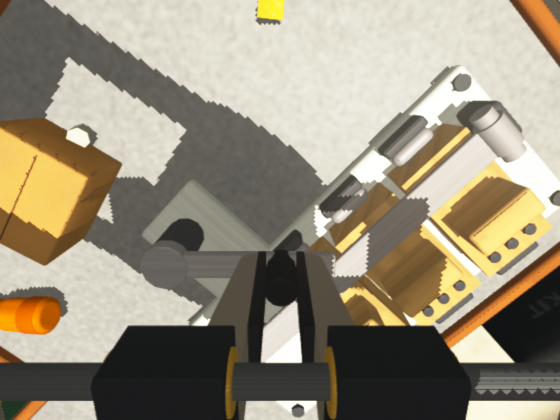

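Request:
{"method": "move_arm", "body": {"plan": [0,-6.2,-0.3,0.1,0,-12.3,-1.2,0.2,0,-18.3,-2.8,0.3,0,-24.1,-4.9,0.4,0,-29.7,-7.6,0.5,0,-35,-10.8,0.6,0,-39.9,-14.6,0.7,0,-45,-18.8,0.77,0,-46.5,-19,0.77,0,-46.5,-19,0.77]}}

```text
t: 50.05
position: [0.5352, 0.0551, 0.3361]
ee_rot: [0.004, 1.569, 0.005]
wrist_force: [2.2, 16.9, 0.7]
width: 0.0153
```

Run:
```python
from h import *
goto((0.534,.056,0.163),0)
w=cam('wrist','w35.png')
```

```text
grasp [0.5354 0.0561 0.1647] ang 0.001 F [ 2.2 16.9  0.7] w 15.3 t 50.05 down [ 0.002  0.006 -1.   ] j6 0.09
-> [ 1.7 -0.1 -1.4] 0.001
```

View pics/w35.png

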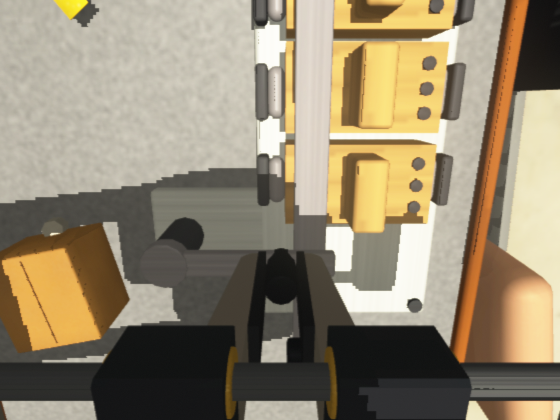

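Request:
{"method": "move_arm", "body": {"plan": [0,1,0,0,0,1,0,0]}}

```text
t: 50.3
position: [0.5352, 0.0557, 0.3361]
ee_rot: [0.001, 1.569, 0.005]
wrist_force: [1.8, 10.9, 1.6]
width: 0.0153
```

Request:
{"method": "move_arm", "body": {"plan": [0,0,0,0,0,0,0,0,0,0,0,0,-15,0,0,0,-40,0,0,0,-80,0,0,0,-90,0,0,0,-90,0,0,0], "grip": 50}}

```text
t: 51.1
position: [0.5353, 0.0538, 0.4273]
ee_rot: [-0.0, 1.567, 0.0]
wrist_force: [-0.7, -0.5, -0.6]
width: 0.046
```

Run:
```python
from h import *
w=cam('wrist','w36.png'); s,T,g=tool(); print(g,s['wrist_force'],s['t'])
```

```text
[0.5349126  0.05379023 0.25433204] [-0.47406303  0.70198692 -0.25767199] 51.15
```

View pics/w36.png

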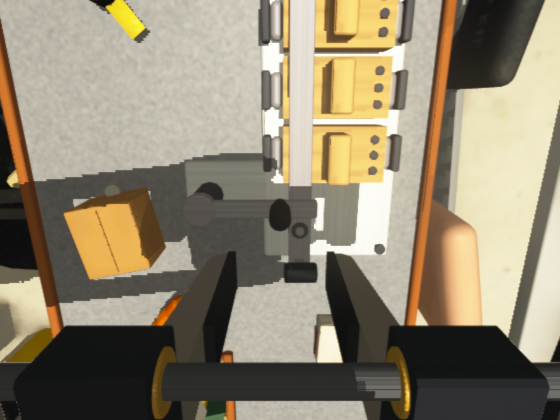

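Request:
{"method": "move_arm", "body": {"plan": [-40,0,0,0,-60,40,-30,0,-80,80,-60,0,-80,120,-90,0,-80,160,-120,0,-80,200,-150,0,-80,240,-170,0,-80,280,-190,0,-80,280,-190,0]}}

```text
t: 52.05
position: [0.3424, 0.3375, 0.5038]
ee_rot: [-0.004, 1.574, 0.004]
wrist_force: [-0.2, -0.3, 0.3]
width: 0.0458
```

Run:
```python
from h import *
t=cam('top'); zoom(t,150,150,420,300,2.9,'t37.png'); e=cam('scene'); zoom(e,150,140,300,250,5,'s37.png')
```

```text
(no output)
```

View pics/t37.png

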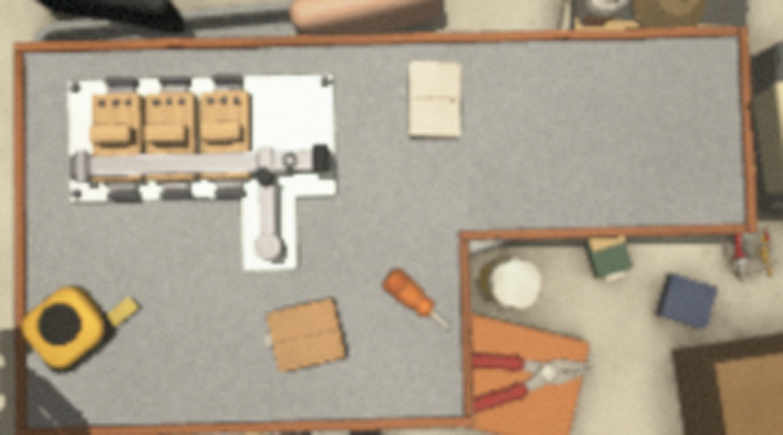

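View pics/s37.png

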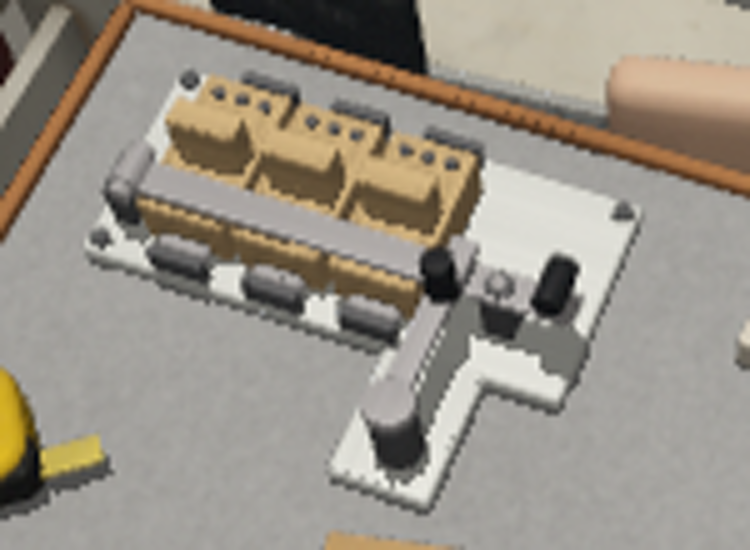

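Run:
```python
from h import *
e=cam('scene'); t=cam('top')
e0=cv2.imread('pics/scene0.png')
for f,n in ((e0,'init'),(e['frame'],'now')):
  c=f[180:215,225:280]; cv2.imwrite(f'pics/hg_{n}.png',cv2.resize(c,None,fx=12,fy=12,interpolation=cv2.INTER_CUBIC))
# bias from stud/plate-fixed: pixel offsets at lever post top
pp=proj(e,[.535,.0555,.171]); print('post top pred',pp)
for z in (.138,.142,.146,.150): print(z,proj(e,[.551,.0055+(.146-z)*0,z]))
```

```text
post top pred [236.25377425 190.56985971]
0.138 [260.53903386 198.6305575 ]
0.142 [260.45356318 197.76857096]
0.146 [260.36745879 196.90019323]
0.15 [260.28071359 196.02535297]
```

View pics/hg_init.png

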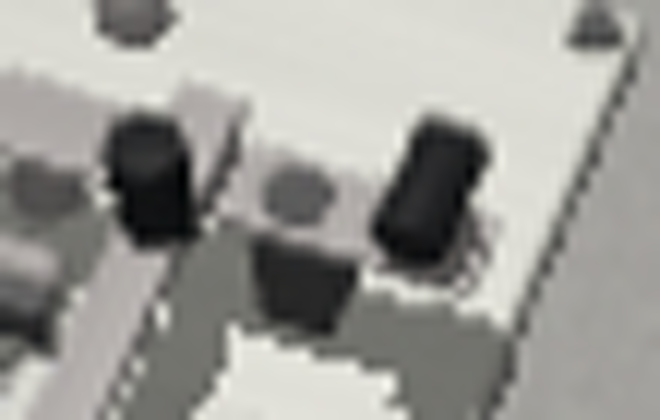

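View pics/hg_now.png

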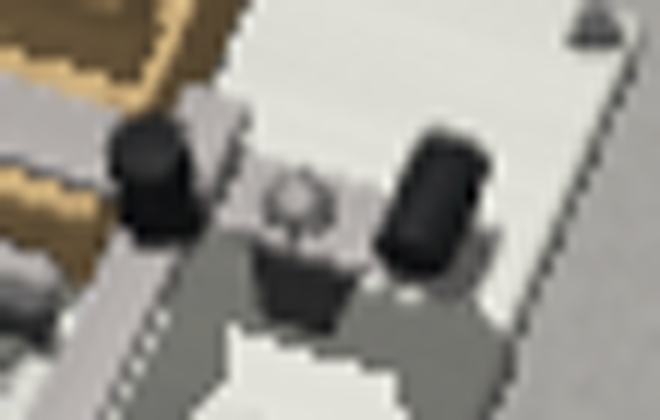

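Run:
```python
from station import bot
print(bot.sign_off())
```

```text
the job is handed in; nothing more can be done
None
```

The carrier is loaded and locked, and the job was handed in at about 52 s. I turned the lever to its open stop and swung the strap back to about 2.1 rad. All three blocks are pressed home, one on each seat. The strap is back down on the catch and the lever is at its locked stop.

**Blocks:** in the wrist view all three read at the seated height and square to the seats. Each stopped hard with 25–42 N upward on the wrist. The first try on the hinge seat caught at 24 N, so I backed off, realigned and pressed again, and it went home. The third block was knocked aside before I reached it, so I measured it afresh and picked it up there.

**Strap:** it stopped at about 16 N upward. In the scene view its grip now sits a few millimetres lower than at the start and within about 3 mm of the nominal flat height. The camera readings only agree to 2–6 mm, so I could not confirm the angle more closely than that.

**Lever:** it met its stop at about 17 N and lies across the strap in the last wrist, top and scene views.

**Bystanders:** the tape measure, screwdriver and card box look unmoved in the last top view, and the arm was clear of everything at the end.

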